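# Free the pawl of a ratchet lift with a release bar and let the load down

## Task

Lower the ratchet lift that carries the optical post: take the release bar from its rest, slip its tip into the slot under the pawl's tongue, feel for the tongue, gently lift it and hold the pawl free with the bar while the platform sinks on its damper, all the way to its lowest position. Then let the pawl spring back and lay the bar back in its rest. Do not force the light pawl (stay below 8 N with the bar), keep the gripper off the lift and its load, and leave the other things where they are.

Things in the scene. Friction and masses are not known exactly. Their poses are not given: they have to be found in the camera images.
- bar_grip (a point): Centre of the handle of the loose release bar: a round dark steel handle, 14 mm diameter, 50 mm long, from which a bright 8 mm shaft with a rounded end runs along the bar's +x axis, its tip 90 mm from this point; a stub of the same rod ends 51 mm from this point on the -x side. About 100 g. It lies level in its rest, to be gripped from above across the handle.
- rest_seat (a point): Where the handle's centre belongs in the bar rest, 36 mm above the bench; x points to where the tip lies. The rest is a black base 122 x 46 x 6 mm, fixed to the bench, with two V-shaped supports 10 mm thick, open to the top, 45 mm ahead of this point (under the shaft) and 42 mm behind it (under the stub). The V walls lead in by 10 mm to either side and reach 44 mm above the bench.
- slot_mouth (a point): Centre of the mouth of the release slot at the front of the grey ratchet lift (fixed to the bench, base 144 x 100 mm, 130 mm high without its platform), 95.5 mm above the bench. x points into the slot, z up. The slot is 19 mm wide and 22 mm deep; its sill lies 6.5 mm below this point, its side walls reach 5 mm above it, and above that it is closed only by the pawl's tongue.
- platform (a joint): Height of the platform above its lowest position, m (0 = fully down, up to 0.058); it stands at about 0.027 to 0.055 at the start. The teeth are 8 mm apart. With the pawl held clear the platform sinks by itself on a damper, at about 8 to 18 mm/s; if the pawl drops in early it stops on the next tooth and the pawl must be lifted again.
- platform_top (a point): Centre of the upper face of the square aluminium platform, 84 x 84 mm and 8 mm thick, on the lift's toothed column; 142 mm above the bench when fully down. Its front edge lies 28 mm behind the slot's mouth.
- post_mid (a point): Half-way up the load: a black post holder with a steel post, 84 mm tall, foot 31 mm wide, bolted upright to the middle of the platform.
- lift: The whole ratchet lift; origin under the rack column on the bench, x away from the slot side. Its pawl pivots 45 mm behind slot_mouth, its nose hooks under a rack tooth. From where the tongue is first felt, its front must go up about 6 mm to clear the teeth; a hard stop comes at 7.5 mm. Spring and load resist with 2 to 5 N, at the stop the force climbs; 8 N is too much. Let go, it springs back.
- bar: The release bar; its origin and axes are those of bar_grip. Held by its handle, its tip gives by some 0.5 mm per newton.
- dropper_1: Amber dropper bottle, 33 mm wide, 99 mm tall, a bystander; origin under its foot.
- vial_0: Vial with white cap, 27 mm wide, 57 mm tall, a bystander.
- vial_5: Another such vial, a bystander.
- lens_tube_0: Black lens tube, 30 mm wide, 25 mm tall, a bystander in front of the lift.
- tape_roll: Roll of tape lying flat, 61 mm wide, 18 mm tall, a bystander.
- sill_edge (a point): Middle of the sill's front edge, 6.5 mm below slot_mouth. Over it hangs the pawl's tongue, a level steel bar 12 mm wide, 6 mm thick, that points out to the front over the slot, to 7 mm before its mouth. Its flat underside is somewhere between 13 and 27 mm above this point: the pawl's dark carrier is clamped at another height each time, so the tongue must be found by feel.

How it is judged:
On the way:
1. the load has begun to sink, the bar bearing on the pawl (value of joint platform between 0.006 and 0.025 m and contact force between bar and lift above 0.3 N), for 0.1 s.
At the end, for the whole second after the job is handed in: The platform with its load is within 3 mm of its lowest position, and the bar lies at rest in its rest, its handle's centre within 10 mm of the seat and its axis within 0.12 rad (value of joint platform below 0.003 m and distance between bar_grip and rest_seat below 0.01 m and angle between the x axis of bar_grip and the x axis of rest_seat, either way round below 0.12 rad and linear speed of bar below 0.02 m/s); the robot touches nothing.
It fails at once if the bar pressed on the pawl or the lift with 8 N or more (contact force between bar and lift above 8 N).
It fails at once if the lift, its pawl, platform or load touched by the robot itself (contact force between any of the arm, the fingers and lift above 1 N).
It fails at once if a bystander displaced by more than 20 mm (distance of any of dropper_1, vial_0, vial_5, lens_tube_0, tape_roll from where it was at the start of the episode above 0.02 m).
It also fails if it takes over 69 s, if anything falls off the work surface, if the arm or the gripper's body presses on something with over 40 N, if the wrist force passes 120 N, or if a joint passes its speed limit or range.

## Robot

A 7-joint arm with a two-finger parallel gripper is mounted at the origin on a cart in front of the work surface, level with it; the furniture and walls round the work are solid. World frame = base frame: x ahead of the robot, y to its left, z up, the work surface at z = 0. Lengths are in m, angles in rad, forces in N, time in s.
With the tool pointing down it reaches from about 0.425 to 1.025 m from the base axis. Payload 3.6 kg.
Tool frame: the origin (TCP) lies midway between the tips of the shut fingers; the grasp point (between the pads) lies 19 mm behind it (arm.hold_point_z is the distance from the TCP to the grasp point, in m); x points along the fingers, z is the direction in which the jaws open and shut, and the axes are right-handed (so a half turn about x gives the same grasp; the last joint's range is limited). The gripper opens to 85 mm and grips with 20 to 120 N. Pads are 22 mm wide; open, the fingers measure 114 mm over their backs; the gripper's body (76 mm by 85 mm) begins 54 mm behind the grasp point. The pads swing forward as they close: fully open they stand 13 mm farther back than shut.
Start: joints at [1.065, 0.591, 0.048, 1.609, -0.033, 0.943, -0.034], TCP at [0.291, -0.664, 0.194] pointing down, gripper open.
Joint ranges: [-2.69, 2.69], [-0.47, 2.24], [-1.27, 1.36], [0.19, 2.51], [-1.53, 4.68], [0.08, 2.07], [-3.09, 3.09]. Speed limits (rad/s): [2.57, 2.57, 3.14, 3.14, 3.14, 3.14, 3.14].

## Interface

Orientations are given as a unit quaternion [w, x, y, z].
In Python, from rig import arm gives the robot as it stands.
- The arm moves only by the shell command python3 -m pendant 'ROWS' [FORCE]. ROWS is JSON, a list of rows, each an object of numbers: "x", "y", "z": the shift along the tool's x, y, z in cm; "ax", "ay", "az": the turn, a rotation vector about the tool's x, y, z in rad; "fingers": the opening in per cent of the stroke, from 0 (shut) to 100 (fully open). In form: [{"x": .., "y": .., "z": .., "ax": .., "ay": .., "az": .., "fingers": ..}, ...]. A call has 1 to 12 rows; each row is the pose to reach, as a shift and turn from the pose commanded when the call began, along the tool's axes at that moment; what a row does not reach only later rows make up. A row lasts 1/10 s, in which the tool goes at most 50 mm and 8.59 degrees, less where a joint would pass 70% of its speed; a pose out of reach is approached as far as the arm can. A call with a gripper value outside its range is refused whole. The fingers move at their own pace and stop on an object; FORCE is the grip in N (left out, the last holds). Time passes only in rows, so rows that repeat a pose let the fingers close. It gives the time, the measured TCP pose, the force and the opening at its end, in the units of the state.
- arm.sense(): the state, without advancing time (a new reading comes with each control period).
- arm.capture(name): name is "side" or "top" or "wrist"; returns the picture (420x560x3 uint8, red, green, blue); there is no depth.
- arm.get_calibration(name): a dict with "camera_matrix" (3x3 intrinsics, pixels), "distortion" ([k1, k2, p1, p2, k3] as OpenCV has them; the pictures are not rectified), "rvec" (rotation vector, rad) and "tvec" (3), from world to camera coordinates, as OpenCV has them. Camera axes: x right, y down, z forward; pixel columns grow to the right and rows downward; lengths in m; the calibration is good to about 2 mm. A picture is of the moment at which its call begins: read the wrist's pose just before it. get_calibration takes no time and is no camera call; for the wrist camera it gives the pose at the moment of the call.
- arm.finish_job(): hands the job in, once; it reports no verdict.
The state is a dict: "time_s": time; "joint_pos": joint angles; "joint_vel": joint speeds; "effort": joint torques, N m; "tool_pos": TCP position; "tool_rot": TCP orientation; "force": force on the tool from outside, world axes, zero at the start; "torque": the same for the moment, N m; "finger_gap": finger opening in m.
Only numpy, scipy, OpenCV 4.12 (cv2) and the standard library are available. Lean on these libraries where they do the work, as an engineer would, in place of code of your own. Each camera call takes 0.05 s, during which the arm holds its last target.

## Working session

There is one attempt and no reset: what is moved stays moved. The work goes in short steps, Python scripts to look and compute and a shell command to move; the robot and the scene stay as the last step left them, time stands still between calls to the robot, and variables do not carry over. Pictures are saved under pics/ and viewed, and the job is handed in when it is done.

```bash
ls; mkdir -p pics; cat > h.py <<'E'
import numpy as np, cv2
from rig import arm
from scipy.spatial.transform import Rotation as R
def cal(n):
    c=arm.get_calibration(n); return [np.array(c[k],float) for k in("camera_matrix","distortion","rvec","tvec")]
def ray(c,uv):
    K,D,r,t=c
    p=cv2.undistortPoints(np.array([[uv]],float),K,D)[0,0]
    Rm=cv2.Rodrigues(r)[0]
    return -Rm.T@t.ravel(), Rm.T@np.array([p[0],p[1],1.])
def onz(c,uv,z):
    o,d=ray(c,uv); return o+d*(z-o[2])/d[2]
def proj(c,P):
    K,D,r,t=c
    return cv2.projectPoints(np.array(P,float).reshape(-1,1,3),r,t,K,D)[0].reshape(-1,2)
def tri(c1,a,c2,b):
    o1,d1=ray(c1,a);o2,d2=ray(c2,b)
    A=np.stack([d1,-d2],1);s=np.linalg.lstsq(A,o2-o1,rcond=None)[0]
    p,q=o1+d1*s[0],o2+d2*s[1]
    return (p+q)/2,np.linalg.norm(p-q)
def snap(n,f):
    im=arm.capture(n); cv2.imwrite('pics/'+f,cv2.cvtColor(im,cv2.COLOR_RGB2BGR)); return im
def quat(s): 
    q=s["tool_rot"]; return R.from_quat([q[1],q[2],q[3],q[0]])
E
python3 - <<'E'
from h import *
snap('top','t0.png');snap('side','s0.png')
s=arm.sense();print(s["tool_pos"],quat(s).as_matrix().round(3),s["force"],arm.hold_point_z,s["time_s"])
for n in('top','side'):
    c=cal(n);print(n,ray(c,(280,210)),c[0][0,0])
E
```

```text
pics
[ 0.29053453 -0.66333741  0.19245531] [[-0.001  0.916  0.401]
 [ 0.002  0.401 -0.916]
 [-1.    -0.    -0.002]] [-0.4406794   0.89014898 -0.83486915] 0.0187 0.1
top (array([ 0.48339311, -0.31083465,  1.09084472]), array([ 0.11853625,  0.02678337, -0.99282742])) 513.9971335623065
side (array([0.26667475, 0.24913801, 0.70537808]), array([ 0.36035039, -0.65174028, -0.6674092 ])) 426.8841151780685
```

View pics/t0.png

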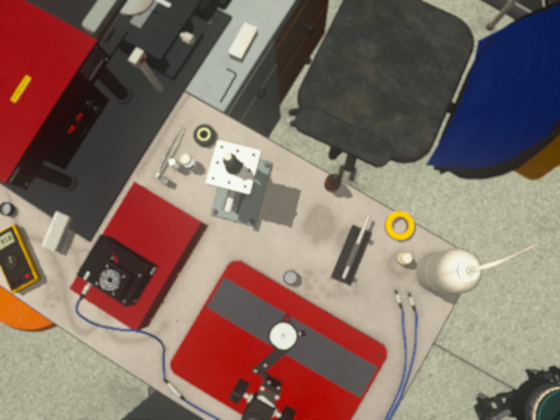

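View pics/s0.png

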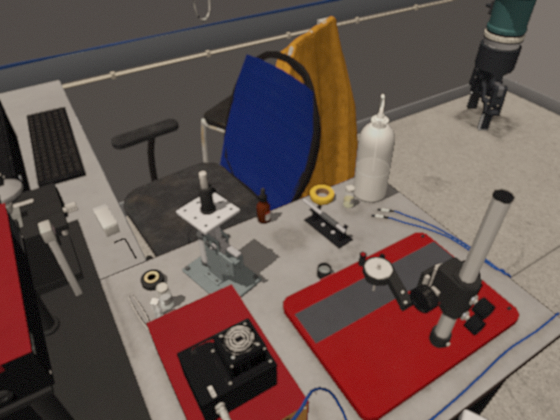

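Top view: lift at (238,185) with slot side toward lower image, bar rest at (352,250), lens tube (291,277), dropper (333,183), tape (400,225), vials (404,258) and (187,160). Enlarging.

```bash
python3 - <<'E'
from h import *
t=cv2.imread('pics/t0.png');s=cv2.imread('pics/s0.png')
a=cv2.resize(t[130:230,190:300],None,fx=5,fy=5,interpolation=cv2.INTER_CUBIC)
cv2.imwrite('pics/t0a.png',a)
cv2.imwrite('pics/t0b.png',cv2.resize(t[205:295,320:420],None,fx=6,fy=6,interpolation=cv2.INTER_CUBIC))
cv2.imwrite('pics/s0a.png',cv2.resize(s[160:300,170:300],None,fx=4,fy=4,interpolation=cv2.INTER_CUBIC))
cv2.imwrite('pics/s0b.png',cv2.resize(s[180:260,290:370],None,fx=6,fy=6,interpolation=cv2.INTER_CUBIC))
c=cal('top');
for n,u in dict(lens=(291,277),drop=(333,183),tape=(400,225),vial=(404,258),rest=(352,250)).items(): print(n,onz(c,u,0.02))
print(proj(c,[[.0,0,0],[.5,0,0],[.5,-.3,0],[.8,-.3,0]]))
E
```

```text
lens [ 0.47174097 -0.30581605  0.02      ]
drop [ 0.66927128 -0.39350082  0.02      ]
tape [ 0.58068803 -0.53426574  0.02      ]
vial [ 0.51153446 -0.54150842  0.02      ]
rest [ 0.52810034 -0.43249914  0.02      ]
[[145.90034904 495.53211542]
 [148.2774823  261.9684892 ]
 [288.36787244 263.44193762]
 [289.22277278 125.58822608]]
```

View pics/t0a.png

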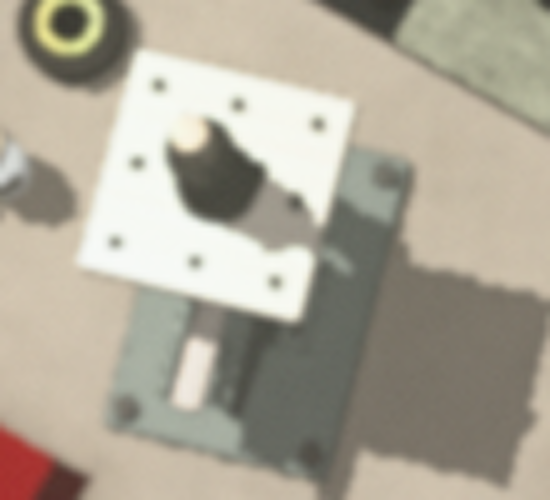

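View pics/t0b.png

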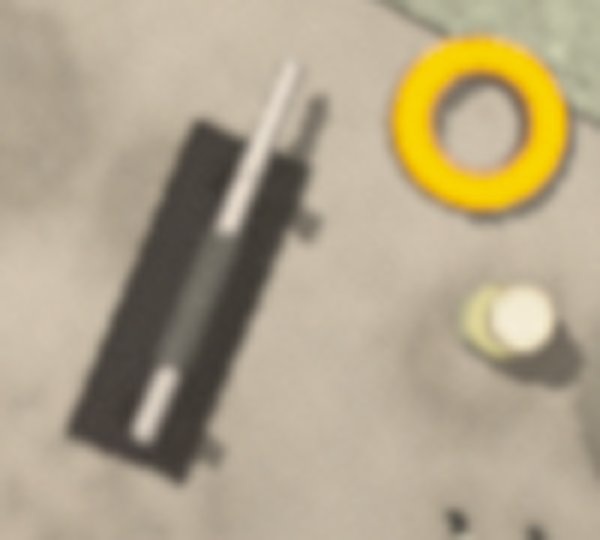

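View pics/s0a.png

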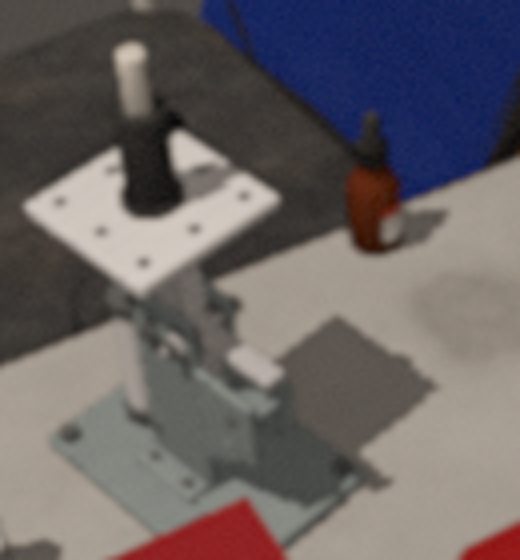

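View pics/s0b.png

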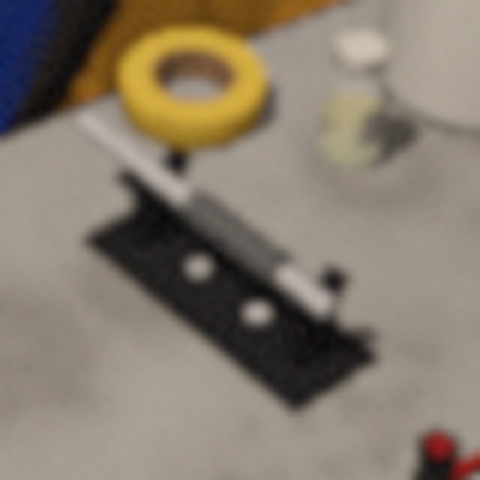

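```bash
python3 - <<'E'
from h import *
ct,cs=cal('top'),cal('side')
T=lambda x,y,k,o:(o[0]+x/k,o[1]+y/k)
tb=lambda x,y:T(x,y,6,(320-.4,205-.4)); ta=lambda x,y:T(x,y,5,(190-.4,130-.4))
sa=lambda x,y:T(x,y,4,(170-.4,160-.4)); sb=lambda x,y:T(x,y,6,(290-.4,180-.4))
print('bar tip',tri(ct,tb(293,62),cs,sb(82,117)),onz(ct,tb(293,62),.036))
print('stub',tri(ct,tb(145,440),cs,sb(325,305)),onz(ct,tb(145,440),.036))
print('handle ends',onz(ct,tb(229,232),.038),onz(ct,tb(170,370),.038))
B=[onz(ct,tb(*p),.006) for p in((200,120),(308,168),(185,485),(70,432))]
print('rest base',np.array(B).round(4),np.mean(B,0))
print('sides',[np.linalg.norm(B[i]-B[i-1]) for i in range(4)])
Pt=[(142,50),(355,100),(298,322),(78,263)];Ps=[None,(280,198),(140,293),(25,207)]
for a,b in zip(Pt,Ps):
    if b: print('plat',tri(ct,ta(*a),cs,sa(*b)))
L=[onz(ct,ta(*p),.008) for p in((108,430),(318,482),(412,157))]
print('base',np.array(L),np.linalg.norm(L[0]-L[1]),np.linalg.norm(L[2]-L[1]))
print('basetri',tri(ct,ta(318,482),cs,sa(275,558)), tri(ct,ta(108,430),cs,sa(160,520)))
print('tongue front',tri(ct,ta(186,408),cs,sa(258,375)))
for z in(.108,.115,.122): print([onz(ct,ta(*p),z).round(4) for p in((171,403),(200,409),(186,406),(200,340))])
E
```

```text
bar tip (array([ 0.59889279, -0.46584352,  0.03583958]), np.float64(0.0022862974875454503)) [ 0.59993495 -0.46538848  0.036     ]
stub (array([ 0.47056317, -0.41352644,  0.03531346]), np.float64(0.0003058495408506365)) [ 0.47042757 -0.41351143  0.036     ]
handle ends [ 0.54116958 -0.4424159   0.038     ] [ 0.4941552  -0.42192676  0.038     ]
rest base [[ 0.5825 -0.4365  0.006 ]
 [ 0.5656 -0.4746  0.006 ]
 [ 0.4544 -0.4304  0.006 ]
 [ 0.4728 -0.3902  0.006 ]] [ 0.51882311 -0.43292477  0.006     ]
sides [np.float64(0.11907052304994313), np.float64(0.04173142398167798), np.float64(0.11966315111589806), np.float64(0.044205352621653884)]
plat (array([ 0.67978134, -0.2611468 ,  0.13986679]), np.float64(0.06824213790466804))
plat (array([ 0.65501404, -0.20902181,  0.11577671]), np.float64(0.057802927174311125))
plat (array([ 0.6552207 , -0.14328031,  0.22342479]), np.float64(0.049714022227974095))
base [[ 0.59989641 -0.13520438  0.008     ]
 [ 0.57828302 -0.22516575  0.008     ]
 [ 0.718742   -0.26349901  0.008     ]] 0.09252128067090304 0.14559589598932515
basetri (array([ 0.60219981, -0.20954896, -0.06305532]), np.float64(0.04037047361097076)) (array([ 0.61056478, -0.13278025,  0.05256357]), np.float64(0.03590087770191363))
tongue front (array([ 0.59949932, -0.18115912,  0.1150991 ]), np.float64(0.005520499001625826))
[array([ 0.5998, -0.1757,  0.108 ]), array([ 0.5975, -0.187 ,  0.108 ]), array([ 0.5986, -0.1815,  0.108 ]), array([ 0.6244, -0.1864,  0.108 ])]
[array([ 0.5989, -0.1766,  0.115 ]), array([ 0.5967, -0.1879,  0.115 ]), array([ 0.5978, -0.1825,  0.115 ]), array([ 0.6234, -0.1873,  0.115 ])]
[array([ 0.5981, -0.1776,  0.122 ]), array([ 0.5959, -0.1888,  0.122 ]), array([ 0.597 , -0.1834,  0.122 ]), array([ 0.6224, -0.1882,  0.122 ])]
```

```bash
python3 - <<'E'
from h import *
ct,cs=cal('top'),cal('side')
T=lambda x,y,k,o:(o[0]+x/k,o[1]+y/k)
ta=lambda x,y:T(x,y,5,(190-.4,130-.4))
sa=lambda x,y:T(x,y,4,(170-.4,160-.4))
C=[tri(ct,ta(*a),cs,sa(*b)) for a,b in zip([(78,263),(298,322),(142,50)],[(140,293),(280,198),(25,207)])]
for c in C: print('plat',c)
print('post top',tri(ct,ta(190,132),cs,sa(130,52)))
print('fan',tri(ct,(110,281),cs,(240,340)))
print('red corner',onz(ct,(207,222),0),onz(ct,(135,184),0))
print('bottle top z.2',onz(ct,(440,258),.2),tri(ct,(452,262),cs,(379,118)),'foot side',onz(cs,(372,197),0))
print('column top side ray: z.3/.4',onz(cs,(503,197),.3),onz(cs,(503,197),.4),'foot',onz(cs,(440,342),.02))
print('col top proj',proj(ct,[onz(cs,(503,197),z) for z in (.2,.25,.3,.35)]))
E
```

```text
plat (array([ 0.64120947, -0.15078326,  0.17640028]), np.float64(0.0032211941914548395))
plat (array([ 0.61967761, -0.23127274,  0.17843946]), np.float64(0.0029476384478484548))
plat (array([ 0.72149905, -0.17153005,  0.17602101]), np.float64(0.0015635886180873516))
post top (array([ 0.67037258, -0.20185183,  0.26411011]), np.float64(0.0021570662149181063))
fan (array([0.46152682, 0.00949472, 0.20294611]), np.float64(0.002274600190928471))
red corner [ 0.586917   -0.12517731  0.        ] [0.66910715 0.03640316 0.        ]
bottle top z.2 [ 0.50666075 -0.56653032  0.2       ] (array([ 0.48872691, -0.58215101,  0.22898556]), np.float64(0.02166360730568867)) foot side [ 0.464781   -0.59618338  0.        ]
column top side ray: z.3/.4 [ 0.21049558 -0.3295208   0.3       ] [ 0.22435404 -0.18677534  0.4       ] foot [ 0.21442166 -0.24693173  0.02      ]
col top proj [[387.00469536 438.86993452]
 [348.49123162 445.01197284]
 [304.80618578 451.4219804 ]
 [255.21339582 457.98507471]]
```

```bash
python3 - <<'E'
from h import *
s=cv2.imread('pics/s0.png');t=cv2.imread('pics/t0.png')
cv2.imwrite('pics/s0c.png',cv2.resize(s[170:370,330:560],None,fx=3,fy=3))
cv2.imwrite('pics/t0c.png',cv2.resize(t[300:420,200:400],None,fx=4,fy=4))
E
```

```text
(no output)
```

View pics/s0c.png

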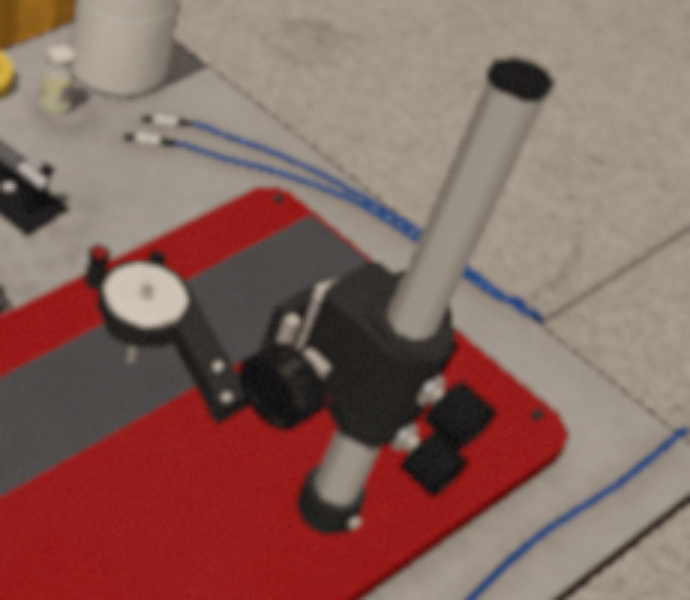

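View pics/t0c.png

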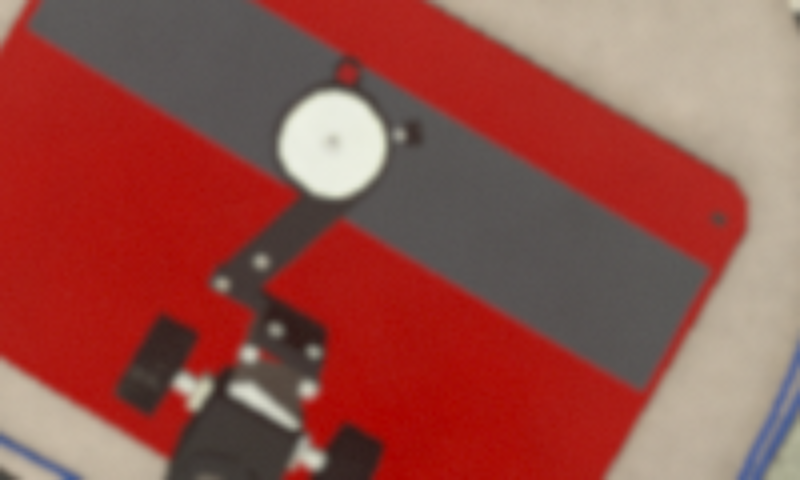

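```bash
cat >> h.py <<'E'
def rows(P,yaw=None,s=None,pitch=0.):
    # world TCP target P, yaw of tool y (x down) -> shift cm and rotvec in tool axes
    s=s or arm.sense(); Rt=quat(s); d=Rt.inv().apply(np.array(P)-s["tool_pos"])*100
    out=d.round(2)
    if yaw is not None:
        y=np.array([np.cos(yaw),np.sin(yaw),0]); x=np.array([0,0,-1.]); z=np.cross(x,y)
        Rg=R.from_matrix(np.stack([x,y,z],1)); rv=(Rt.inv()*Rg).as_rotvec()
        return out,rv.round(3)
    return out
E
python3 - <<'E'
from h import *
print(rows((.38,-.47,.30),-.381));print(rows((.518,-.4325,.15),-.381))
E
```

```text
(array([-10.73,  15.95, -14.14]), array([ 0.794, -0.002,  0.001]))
(array([  4.27,  30.1 , -12.01]), array([ 0.794, -0.002,  0.001]))
```

```bash
python3 -m pendant '[{"x":-10,"y":3,"z":-5,"ax":0.1},{"x":-10.7,"y":6,"z":-8,"ax":0.25},{"x":-10.7,"y":10,"z":-11,"ax":0.4},{"x":-10.7,"y":16,"z":-14.1,"ax":0.55},{"x":-10.7,"y":16,"z":-14.1,"ax":0.7},{"x":-8,"y":20,"z":-13.5,"ax":0.794},{"x":-5,"y":24,"z":-13,"ax":0.794},{"x":-2,"y":28,"z":-12,"ax":0.794},{"x":2,"y":30.1,"z":-12,"ax":0.794},{"x":2,"y":30.1,"z":-12,"ax":0.794},{"x":2,"y":30.1,"z":-12,"ax":0.794},{"x":2,"y":30.1,"z":-12,"ax":0.794}]' 40; python3 - <<'E'
from h import *
snap('wrist','w1.png'); c=cal('wrist'); np.savez('w1.npz',K=c[0],D=c[1],r=c[2],t=c[3])
s=arm.sense();print(s["tool_pos"],s["force"],quat(s).as_matrix().round(3),rows((.518,-.4325,.017),-.381))
E
```

```text
[ 0.29054834 -0.66344099  0.19257113] [-0.03256036 -0.24050958  0.30032294] [[-0.001  0.916  0.401]
 [ 0.002  0.401 -0.916]
 [-1.    -0.    -0.002]] (array([ 17.58,  30.1 , -11.99]), array([ 0.794, -0.002,  0.001]))validation failed for argument at $[0]...
```

View pics/w1.png

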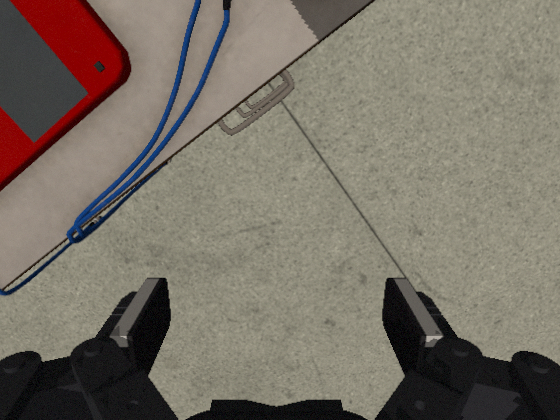

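The picture is just the bench edge and fingers, because the call was refused: each row needs all the fields.

```bash
python3 -m pendant '[{"x":-10,"y":3,"z":-5,"ax":0.1,"ay":0,"az":0,"fingers":100},{"x":-10.7,"y":6,"z":-8,"ax":0.25,"ay":0,"az":0,"fingers":100},{"x":-10.7,"y":10,"z":-11,"ax":0.4,"ay":0,"az":0,"fingers":100},{"x":-10.7,"y":16,"z":-14.1,"ax":0.55,"ay":0,"az":0,"fingers":100},{"x":-10.7,"y":16,"z":-14.1,"ax":0.7,"ay":0,"az":0,"fingers":100},{"x":-8,"y":20,"z":-13.5,"ax":0.794,"ay":0,"az":0,"fingers":100},{"x":-5,"y":24,"z":-13,"ax":0.794,"ay":0,"az":0,"fingers":100},{"x":-2,"y":28,"z":-12,"ax":0.794,"ay":0,"az":0,"fingers":100},{"x":2,"y":30.1,"z":-12,"ax":0.794,"ay":0,"az":0,"fingers":100},{"x":2,"y":30.1,"z":-12,"ax":0.794,"ay":0,"az":0,"fingers":100},{"x":2,"y":30.1,"z":-12,"ax":0.794,"ay":0,"az":0,"fingers":100},{"x":2,"y":30.1,"z":-12,"ax":0.794,"ay":0,"az":0,"fingers":100}]' 40; python3 - <<'E'
from h import *
snap('wrist','w2.png'); c=cal('wrist'); np.savez('w2.npz',K=c[0],D=c[1],r=c[2],t=c[3])
s=arm.sense();print(s["tool_pos"],s["force"],quat(s).as_matrix().round(3),rows((.518,-.4325,.017),-.381))
E
```

```text
time_s: 1.35
tool_pos: [0.5174, -0.4355, 0.1749]
tool_rot: [-0.396, -0.586, -0.395, 0.586]
force: [-0.3, 0.1, 0.2]
finger_gap: 0.0856
[ 0.51740159 -0.43588596  0.17551675] [0.61809335 0.24514883 0.22975217] [[ 0.002  0.927 -0.375]
 [-0.003 -0.375 -0.927]
 [-1.     0.003  0.002]] (array([15.85, -0.11, -0.37]), array([-0.003,  0.002, -0.003]))
```

View pics/w2.png

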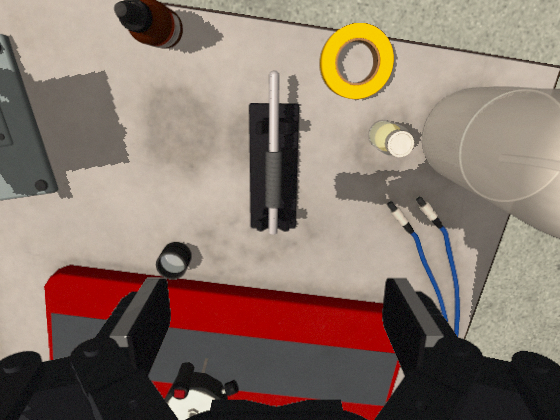

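The wrist view shows the bar's tip at (275,71), stub end at (273,234), and the handle from row 152 to 208. I'll cast rays.

```bash
python3 - <<'E'
from h import *
c=list(np.load('w2.npz').values())
im=cv2.imread('pics/w2.png')
print(im[90:150:20,262:288].max(2)); print(im[180,260:290].max(1))
for n,u in dict(tip=(274.5,71),stub=(273,234.5),h1=(273.5,152),h2=(273.5,208),hm=(273.5,180)).items(): print(n,onz(c,u,.036).round(4))
print(onz(c,(273,205),.006))
E
```

```text
[[199 200 202 201 200 201 190 183 176 196 236 236 217 197 178 146 134 168
  196 197 200 195 199 196 197 199]
 [ 46  42  43  43  40  46  53 144 198 219 236 233 213 193 173 141  91  47
   43  39  43  38  28  21  29  24]
 [ 18   8  20  18  23  15  43 146 205 222 233 230 208 190 163 127  73  30
   29  37  34  34  36  35  35  32]]
[ 36  36  37  38  40  62  82  90  92  92  96 104  98  90  89  96  84  79
  72  58  46  31  23  24  12  19  23  18  16  23]
tip [ 0.598  -0.4675  0.036 ]
stub [ 0.4669 -0.4128  0.036 ]
h1 [ 0.5376 -0.4421  0.036 ]
h2 [ 0.4906 -0.423   0.036 ]
hm [ 0.5147 -0.4328  0.036 ]
[ 0.48402261 -0.4196416   0.006     ]
```

```bash
python3 -c "
from h import *
s=arm.sense();print(s['time_s'],s['tool_pos'],np.abs(s['joint_vel']).max(),rows((.516,-.4327,.06),-.39),rows((.516,-.4327,.0175),-.39))"
```

```text
1.4 [ 0.51740159 -0.43588596  0.17551675] 0.008990136298674234 (array([11.55, -0.28, -0.27]), array([ 0.006,  0.002, -0.003])) (array([15.8 , -0.29, -0.28]), array([ 0.006,  0.002, -0.003]))
```

```bash
python3 -m pendant '[{"x":4,"y":-0.3,"z":-0.3,"ax":0.006,"ay":0,"az":0,"fingers":60},{"x":8,"y":-0.3,"z":-0.3,"ax":0.006,"ay":0,"az":0,"fingers":60},{"x":11.5,"y":-0.3,"z":-0.3,"ax":0.006,"ay":0,"az":0,"fingers":60},{"x":11.5,"y":-0.3,"z":-0.3,"ax":0.006,"ay":0,"az":0,"fingers":60},{"x":11.5,"y":-0.3,"z":-0.3,"ax":0.006,"ay":0,"az":0,"fingers":60},{"x":11.5,"y":-0.3,"z":-0.3,"ax":0.006,"ay":0,"az":0,"fingers":60}]'; python3 - <<'E'
from h import *
snap('wrist','w3.png'); c=cal('wrist'); np.savez('w3.npz',K=c[0],D=c[1],r=c[2],t=c[3])
s=arm.sense();print(s["tool_pos"],s["force"],quat(s).as_matrix().round(3),rows((.516,-.4327,.0175),-.39))
E
```

```text
time_s: 2.0
tool_pos: [0.5181, -0.4318, 0.0616]
tool_rot: [0.396, 0.588, 0.392, -0.587]
force: [0.8, -0.1, 0.2]
finger_gap: 0.0514
[ 0.51821038 -0.43159178  0.06160214] [-0.92765018 -0.3807645  -0.31280481] [[ 0.004  0.926 -0.378]
 [-0.004 -0.378 -0.926]
 [-1.     0.005  0.002]] (array([ 4.41, -0.19,  0.18]), array([ 0.002,  0.002, -0.005]))
```

View pics/w3.png

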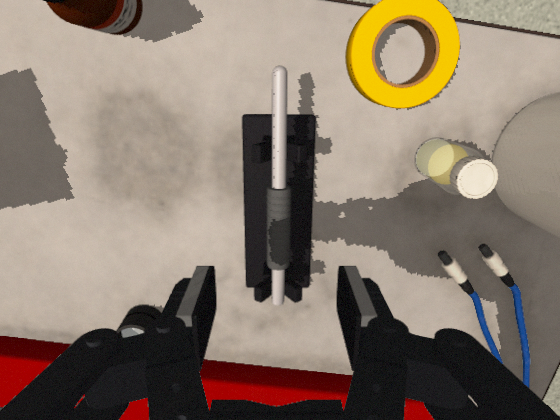

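Wrist view: the bar runs from (279,66) to (279,304), handle rows 188–268, centred between the fingers (about 277).

```bash
python3 - <<'E'
from h import *
c=list(np.load('w3.npz').values())
for n,u in dict(tip=(279.5,66),stub=(279,305),h1=(279.5,187),h2=(279,269)).items(): print(n,onz(c,u,.036).round(4))
s=arm.sense();print(rows((.5165,-.433,.0175),-.392))
E
```

```text
tip [ 0.5984 -0.4664  0.036 ]
stub [ 0.4667 -0.4126  0.036 ]
h1 [ 0.5385 -0.4421  0.036 ]
h2 [ 0.4904 -0.4222  0.036 ]
(array([ 4.41, -0.13,  0.19]), array([ 0.004,  0.002, -0.005]))
```

```bash
python3 -m pendant '[{"x":2.2,"y":-0.3,"z":0.15,"ax":0,"ay":0,"az":0,"fingers":60},{"x":4.4,"y":-0.3,"z":0.15,"ax":0,"ay":0,"az":0,"fingers":60},{"x":4.4,"y":-0.3,"z":0.15,"ax":0,"ay":0,"az":0,"fingers":60},{"x":4.4,"y":-0.3,"z":0.15,"ax":0,"ay":0,"az":0,"fingers":60}]'
python3 -c "
from h import *
s=arm.sense();print(s['tool_pos'],s['force'])
snap('wrist','w4.png')"
```

```text
time_s: 2.45
tool_pos: [0.5142, -0.4305, 0.016]
tool_rot: [0.395, 0.587, 0.394, -0.587]
force: [-0.0, -0.6, 0.3]
finger_gap: 0.0516
[ 0.5141936  -0.43046762  0.01596233] [-0.0470381  -0.55486832  0.25533292]
```

View pics/w4.png

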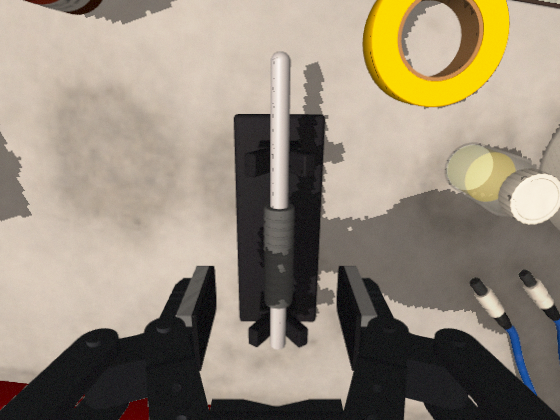

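Bar is centred between the pads (279 vs 277). Closing.

```bash
python3 -m pendant '[{"x":0,"y":0,"z":0,"ax":0,"ay":0,"az":0,"fingers":0},{"x":0,"y":0,"z":0,"ax":0,"ay":0,"az":0,"fingers":0},{"x":0,"y":0,"z":0,"ax":0,"ay":0,"az":0,"fingers":0},{"x":0,"y":0,"z":0,"ax":0,"ay":0,"az":0,"fingers":0},{"x":0,"y":0,"z":0,"ax":0,"ay":0,"az":0,"fingers":0},{"x":0,"y":0,"z":0,"ax":0,"ay":0,"az":0,"fingers":0}]' 60
python3 -c "
from h import *
s=arm.sense();print(s['tool_pos'],s['force'],s['joint_pos'],s['finger_gap'])
snap('wrist','w5.png');c=cal('wrist'); np.savez('w5.npz',K=c[0],D=c[1],r=c[2],t=c[3])"
```

```text
time_s: 3.1
tool_pos: [0.5134, -0.4297, 0.0145]
tool_rot: [-0.394, -0.587, -0.395, 0.587]
force: [-0.0, -0.5, -0.5]
finger_gap: 0.0001
[ 0.5133706  -0.4297378   0.01447981] [-0.04328055 -0.54523357 -0.47932443] [ 0.54675131  0.74632509  0.12355841  1.84407411 -0.15796571  0.56076274
 -1.18618744] 0.00011795647923334452
```

View pics/w5.png

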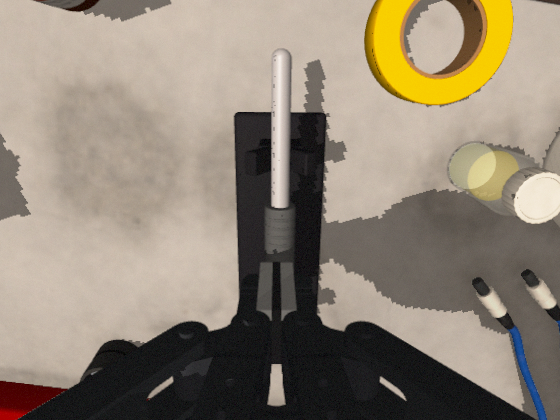

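Gap is 0: the fingers closed without the handle between them. Checking where.

```bash
python3 - <<'E'
from h import *
s=arm.sense();c=cal('wrist');p=s['tool_pos'];x=quat(s).apply([1,0,0])
print(proj(c,[p,p-x*.019]))
print(quat(s).as_matrix().round(3)); o,d=ray(c,(280,210));print(o,d/np.linalg.norm(d))
for n,u in dict(tip=(282,49),h1=(280,207)).items(): print(n,onz(c,u,.036).round(4))
a=snap('side','s5.png')
cv2.imwrite('pics/s5a.png',cv2.resize(cv2.cvtColor(a,4)[100:300,230:430],None,fx=3,fy=3))
E
```

```text
[[275.9843153  242.46186815]
 [275.99725392 259.23760448]]
[[-0.     0.926 -0.378]
 [ 0.    -0.378 -0.926]
 [-1.    -0.    -0.   ]]
[ 0.58956829 -0.46076998  0.19385709] [-0.31641236  0.11723039 -0.94135023]
tip [ 0.598  -0.4668  0.036 ]
h1 [ 0.5378 -0.4416  0.036 ]
```

View pics/s5a.png

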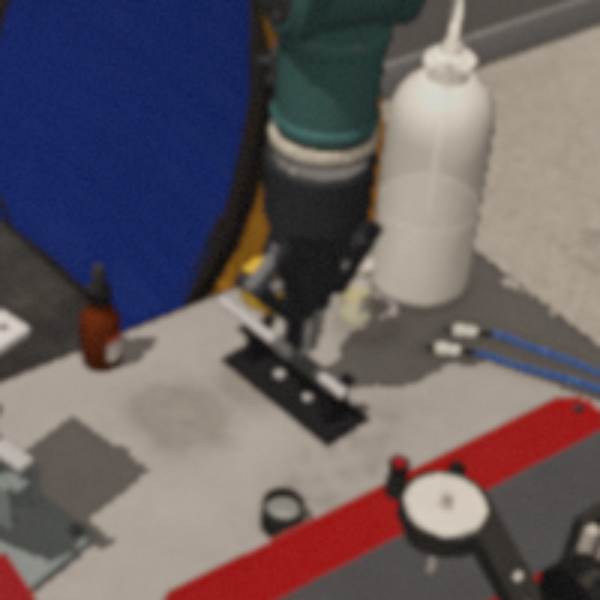

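```bash
python3 - <<'E'
from h import *
s=arm.sense();c=cal('wrist');cs=cal('side');p=s['tool_pos'];Rt=quat(s)
for dz in (0,.01,.02,.03,.04):
  print(dz,proj(c,[p+Rt.apply([-dz,.011,0]),p+Rt.apply([-dz,0,0])]).round(1).tolist(),proj(cs,[p+Rt.apply([-dz,0,0])]))
print(proj(cs,[[.515,-.4322,.036],[.598,-.467,.036],[.467,-.4126,.036]]))
w=cv2.imread('pics/w5.png');cv2.imwrite('pics/w5a.png',cv2.resize(w[190:330,210:350],None,fx=4,fy=4,interpolation=2))
a=cv2.imread('pics/s5.png');cv2.imwrite('pics/s5b.png',cv2.resize(a[170:250,290:370],None,fx=7,fy=7,interpolation=2))
E
```

```text
0 [[276.0, 222.9], [276.0, 242.5]] [[328.52638215 226.33809176]]
0.01 [[276.0, 230.5], [276.0, 250.9]] [[328.84273094 223.22226015]]
0.02 [[276.0, 238.9], [276.0, 260.2]] [[329.16324219 220.06386578]]
0.03 [[276.0, 248.2], [276.0, 270.6]] [[329.48799555 216.86205957]]
0.04 [[276.1, 258.8], [276.1, 282.2]] [[329.81707262 213.61597053]]
[[328.98537406 218.6842492 ]
 [303.34214224 198.84355762]
 [345.19487614 231.01511258]]
```

View pics/w5a.png

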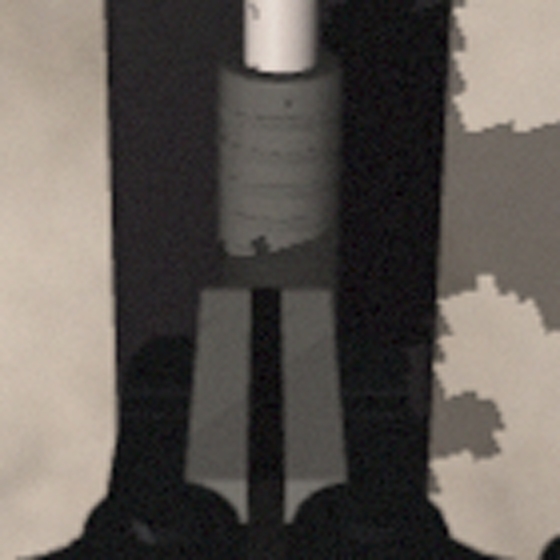

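View pics/s5b.png

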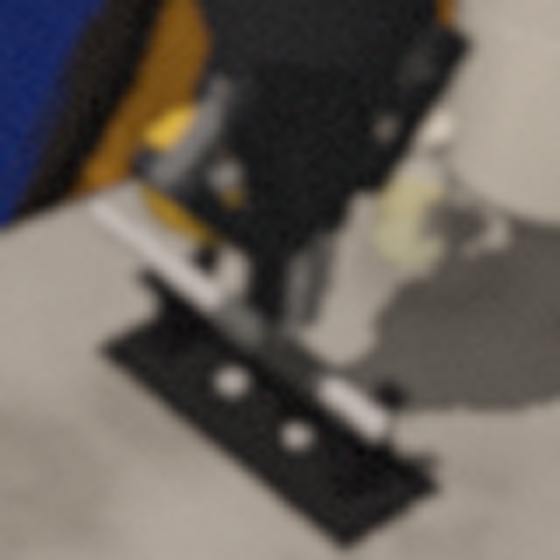

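```bash
python3 - <<'E'
from h import *
c=cal('wrist');cs=cal('side');ct=cal('top')
print(tri(c,(276.5,262),cs,(329.5,216.4)))
print('tip',tri(c,(282,49),cs,(303.2,198.5)),'h1', tri(c,(280,207),cs,(290+225/7,170+300/7)))
s=arm.sense();print(s['tool_pos'],s['force'],s['torque'],s['effort'])
E
```

```text
(array([ 0.51537138, -0.43185097,  0.0428102 ]), np.float64(0.002388723527169412))
tip (array([ 0.59807799, -0.46667714,  0.03727891]), np.float64(0.00034580733042165873)) h1 (array([ 0.53739041, -0.44199345,  0.03635545]), np.float64(0.0012258981202130502))
[ 0.51334311 -0.42976006  0.01441176] [-0.18734614 -0.44348636  0.00860248] [ 0.00624131  0.06329952 -0.03659813] [-3.89736582e-03 -5.53688765e+01  3.04908805e+00 -1.28907654e+01
  6.02106637e-03  1.76678677e-03 -2.25628787e-05]
```

Triangulation puts the shut fingertips near z = 0.043, on top of the handle, although the state says 0.0145. I'll open and lower in small steps, watching the force.

```bash
python3 -m pendant '[{"x":0,"y":0,"z":0,"ax":0,"ay":0,"az":0,"fingers":50},{"x":0,"y":0,"z":0,"ax":0,"ay":0,"az":0,"fingers":50},{"x":0,"y":0,"z":0,"ax":0,"ay":0,"az":0,"fingers":50},{"x":0,"y":0,"z":0,"ax":0,"ay":0,"az":0,"fingers":50}]'
python3 - <<'E'
from h import *
s=arm.sense();p=s['tool_pos'];Rt=quat(s);g=s['finger_gap']/2
c=cal('wrist')
print(p,g)
for dz in(0,.01,.02,.03,.04): print(dz,proj(c,[p+Rt.apply([-dz,.011,g]),p+Rt.apply([-dz,.011,-g])]).round(1).tolist())
w=snap('wrist','w6.png');a=cv2.cvtColor(snap('side','s6.png'),4)
cv2.imwrite('pics/s6b.png',cv2.resize(a[150:250,270:390],None,fx=5,fy=5,interpolation=2))
E
```

```text
time_s: 3.6
tool_pos: [0.5134, -0.4298, 0.0145]
tool_rot: [-0.394, -0.587, -0.394, 0.587]
force: [-0.2, 0.9, 0.2]
finger_gap: 0.0428
[ 0.51336827 -0.42980866  0.01446026] 0.021398165549639452
0 [[317.8, 222.9], [234.3, 222.9]]
0.01 [[320.0, 230.5], [232.2, 230.5]]
0.02 [[322.4, 238.9], [229.8, 238.9]]
0.03 [[325.0, 248.2], [227.1, 248.2]]
0.04 [[328.0, 258.7], [224.2, 258.8]]
```

View pics/w6.png

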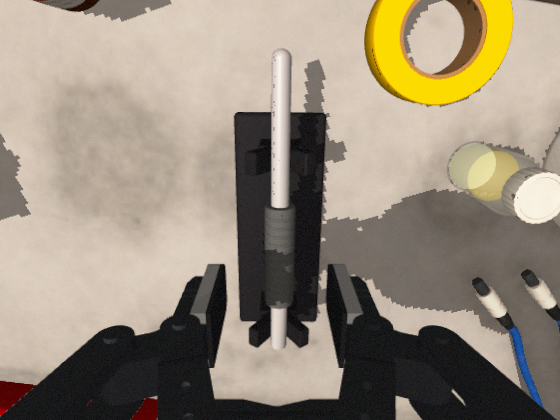

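View pics/s6b.png

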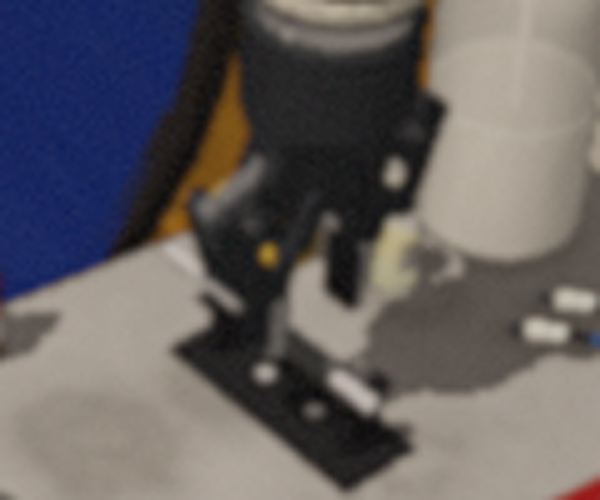

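Finger spread in the wrist view also places the tips about 30 mm above the reported TCP. Lowering 2.0 cm first, then re-checking.

```bash
python3 -m pendant '[{"x":0.7,"y":0,"z":-0.05,"ax":0,"ay":0,"az":0,"fingers":60},{"x":1.4,"y":0,"z":-0.05,"ax":0,"ay":0,"az":0,"fingers":60},{"x":2,"y":0,"z":-0.05,"ax":0,"ay":0,"az":0,"fingers":60},{"x":2,"y":0,"z":-0.05,"ax":0,"ay":0,"az":0,"fingers":60},{"x":2,"y":0,"z":-0.05,"ax":0,"ay":0,"az":0,"fingers":60}]'
python3 - <<'E'
from h import *
s=arm.sense();p=s['tool_pos'];Rt=quat(s);g=s['finger_gap']/2
c=cal('wrist')
print(p,g,s['force'],ray(c,(280,210))[0])
for dz in(0,.01,.02,.03,.04): print(dz,proj(c,[p+Rt.apply([-dz,.011,g]),p+Rt.apply([-dz,.011,-g])]).round(1).tolist())
w=snap('wrist','w7.png');a=cv2.cvtColor(snap('side','s7.png'),4)
cv2.imwrite('pics/s7b.png',cv2.resize(a[150:250,270:390],None,fx=5,fy=5,interpolation=2))
E
```

```text
time_s: 4.2
tool_pos: [0.5133, -0.4292, -0.006]
tool_rot: [-0.394, -0.587, -0.395, 0.587]
force: [0.5, 0.1, 0.2]
finger_gap: 0.0514
[ 0.51334031 -0.42920137 -0.00597837] 0.025698185933619635 [0.46705898 0.12526955 0.15640899] [ 0.58963987 -0.46025482  0.17336779]
0 [[326.2, 222.8], [225.9, 222.8]]
0.01 [[328.8, 230.4], [223.3, 230.4]]
0.02 [[331.7, 238.8], [220.5, 238.8]]
0.03 [[334.9, 248.2], [217.3, 248.2]]
0.04 [[338.5, 258.7], [213.7, 258.7]]
```

View pics/w7.png

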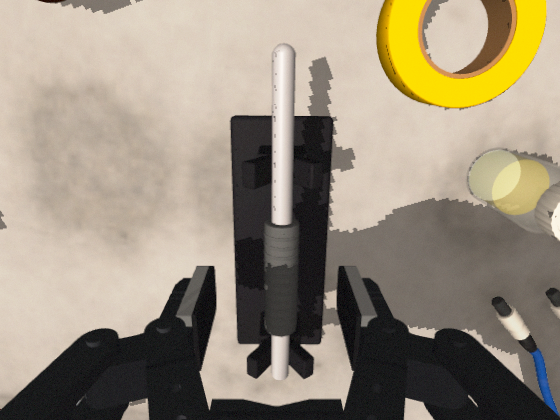

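View pics/s7b.png

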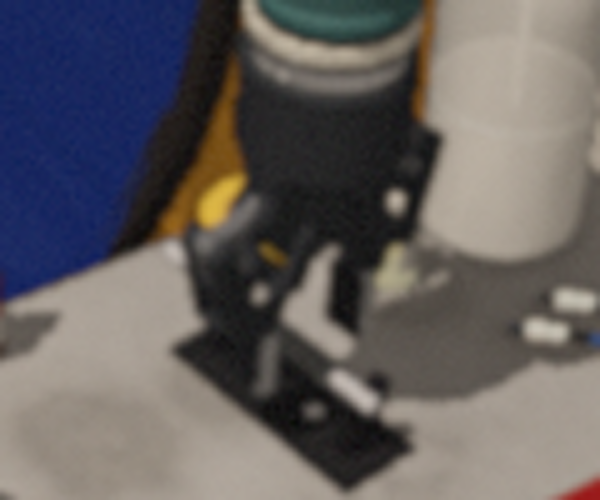

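```bash
python3 -m pendant '[{"x":0.3,"y":0,"z":0,"ax":0,"ay":0,"az":0,"fingers":60},{"x":0.7,"y":0,"z":0,"ax":0,"ay":0,"az":0,"fingers":60},{"x":0.7,"y":0,"z":0,"ax":0,"ay":0,"az":0,"fingers":60},{"x":0.7,"y":0,"z":0,"ax":0,"ay":0,"az":0,"fingers":20},{"x":0.7,"y":0,"z":0,"ax":0,"ay":0,"az":0,"fingers":0},{"x":0.7,"y":0,"z":0,"ax":0,"ay":0,"az":0,"fingers":0},{"x":0.7,"y":0,"z":0,"ax":0,"ay":0,"az":0,"fingers":0},{"x":0.7,"y":0,"z":0,"ax":0,"ay":0,"az":0,"fingers":0}]'
python3 - <<'E'
from h import *
s=arm.sense();p=s['tool_pos'];Rt=quat(s);g=s['finger_gap']/2
c=cal('wrist'); np.savez('w8.npz',K=c[0],D=c[1],r=c[2],t=c[3])
print(p,g,s['force'])
for dz in(0,.01,.02,.03,.04): print(dz,proj(c,[p+Rt.apply([-dz,.011,g]),p+Rt.apply([-dz,.011,-g])]).round(1).tolist())
w=snap('wrist','w8.png')
E
```

```text
time_s: 5.1
tool_pos: [0.513, -0.4312, -0.012]
tool_rot: [-0.395, -0.587, -0.393, 0.588]
force: [-2.2, -3.9, 0.6]
finger_gap: 0.0117
[ 0.51303465 -0.43119928 -0.01204351] 0.005854652683925694 [-2.18351148 -3.9083972   0.60343045]
0 [[287.5, 222.8], [264.6, 222.8]]
0.01 [[288.1, 230.4], [264.0, 230.4]]
0.02 [[288.7, 238.8], [263.4, 238.8]]
0.03 [[289.5, 248.2], [262.7, 248.2]]
0.04 [[290.3, 258.7], [261.9, 258.7]]
```

View pics/w8.png

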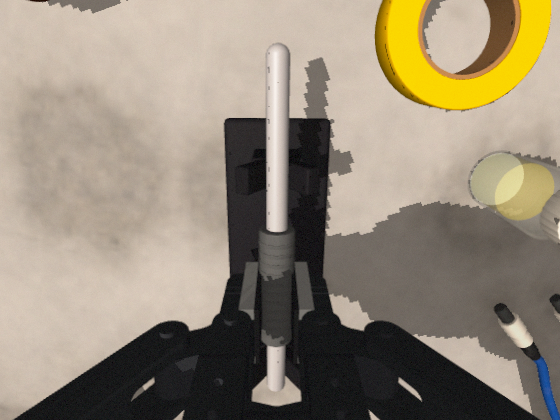

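Handle is now between the pads (gap 11.7 mm; bar tip (278,44)). Test lift.

```bash
python3 -m pendant '[{"x":-1,"y":0,"z":0,"ax":0,"ay":0,"az":0,"fingers":0},{"x":-3,"y":0,"z":0,"ax":0,"ay":0,"az":0,"fingers":0},{"x":-6,"y":0,"z":0,"ax":0,"ay":0,"az":0,"fingers":0},{"x":-9,"y":0,"z":0,"ax":0,"ay":0,"az":0,"fingers":0},{"x":-9,"y":0,"z":0,"ax":0,"ay":0,"az":0,"fingers":0},{"x":-9,"y":0,"z":0,"ax":0,"ay":0,"az":0,"fingers":0}]'
python3 - <<'E'
from h import *
s=arm.sense();print(s['tool_pos'],s['finger_gap'],s['force'],quat(s).as_matrix().round(3))
c=cal('wrist'); np.savez('w9.npz',K=c[0],D=c[1],r=c[2],t=c[3])
w=snap('wrist','w9.png');snap('top','t9.png');snap('side','s9.png')
t=cv2.imread('pics/t9.png');a=cv2.imread('pics/s9.png')
cv2.imwrite('pics/m9.png',np.hstack([cv2.resize(t[190:300,310:420],(400,400),interpolation=2),cv2.resize(a[140:240,280:380],(400,400),interpolation=2)]))
E
```

```text
time_s: 5.75
tool_pos: [0.5146, -0.4278, 0.0783]
tool_rot: [0.395, 0.587, 0.395, -0.586]
force: [-0.1, 0.3, -1.1]
finger_gap: 0.0118
[ 0.51460995 -0.42780182  0.07825713] 0.011763765343628132 [-0.14844866  0.29897058 -1.13470119] [[ 0.001  0.927 -0.376]
 [ 0.001 -0.376 -0.927]
 [-1.     0.001 -0.001]]
```

View pics/w9.png

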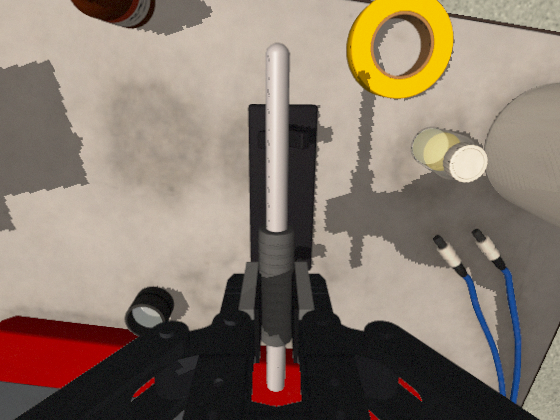

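View pics/m9.png

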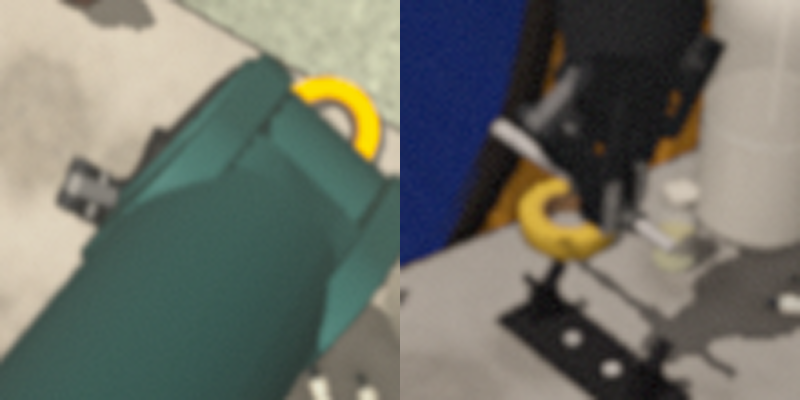

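```bash
python3 - <<'E'
from h import *
c=list(np.load('w8.npz').values()); c9=list(np.load('w9.npz').values())
tip=onz(c,(278,43.5),.036);stub=onz(c,(277,390),.036);print(tip,stub,np.linalg.norm(tip-stub))
p8=np.array([.51303,-.4312,-.01204]);y=np.array([np.cos(-.394),np.sin(-.394)])
R8=R.from_quat([-.587,-.393,.588,-.395]).as_matrix()
for q in(tip,stub): print('tool frame',R8.T@(q-p8))
# bar height check via length
for z in(.12,.126,.132):
  a,b=onz(c9,(277.5,43.5),z),onz(c9,(277,390),z);print(z,np.linalg.norm(a-b))
u=np.array([np.cos(-.253),np.sin(-.253),0]);M=np.array([.604,-.184,.0955])
tl=(R8.T@(tip-p8));print(tl)
s=arm.sense()
for back in(.05,.02,-.012):
  tipw=M-u*back
  x=np.array([0,0,-1.]);z=np.cross(x,u);Rg=np.stack([x,u,z],1)
  P=tipw-Rg@tl; print(back,P,rows(P,-.253))
E
```

```text
[ 0.59819798 -0.46661174  0.036     ] [ 0.46651306 -0.4124875   0.036     ] 0.14237398244625304
tool frame [-0.0478946   0.09231035  0.00056899]
tool frame [-0.04811707 -0.05006343  0.000475  ]
0.12 0.149257022059234
0.126 0.14275724394071154
0.132 0.13625746582218917
[-0.0478946   0.09231035  0.00056899]
0.05 [ 0.4663624  -0.14782748  0.0476054 ] (array([  2.93, -14.84, -24.16]), array([-0.133, -0.002,  0.003]))
0.02 [ 0.49540738 -0.15533676  0.0476054 ] (array([  2.92, -11.87, -24.56]), array([-0.133, -0.002,  0.003]))
-0.012 [ 0.52638868 -0.16334667  0.0476054 ] (array([  2.91,  -8.69, -24.98]), array([-0.133, -0.002,  0.003]))
```

```bash
python3 -m pendant '[{"x":0,"y":-4,"z":-2,"ax":-0.03,"ay":0,"az":0,"fingers":0},{"x":0,"y":-6,"z":-6,"ax":-0.06,"ay":0,"az":0,"fingers":0},{"x":0,"y":-9,"z":-10,"ax":-0.09,"ay":0,"az":0,"fingers":0},{"x":0,"y":-12,"z":-14,"ax":-0.133,"ay":0,"az":0,"fingers":0},{"x":0,"y":-14.8,"z":-18,"ax":-0.133,"ay":0,"az":0,"fingers":0},{"x":0,"y":-14.8,"z":-22,"ax":-0.133,"ay":0,"az":0,"fingers":0},{"x":1,"y":-14.8,"z":-24.2,"ax":-0.133,"ay":0,"az":0,"fingers":0},{"x":2.5,"y":-14.8,"z":-24.2,"ax":-0.133,"ay":0,"az":0,"fingers":0},{"x":2.5,"y":-14.8,"z":-24.2,"ax":-0.133,"ay":0,"az":0,"fingers":0},{"x":2.5,"y":-14.8,"z":-24.2,"ax":-0.133,"ay":0,"az":0,"fingers":0},{"x":2.5,"y":-14.8,"z":-24.2,"ax":-0.133,"ay":0,"az":0,"fingers":0}]'
python3 - <<'E'
from h import *
s=arm.sense();print(s['tool_pos'],s['finger_gap'],s['force'],quat(s).as_matrix().round(3))
c=cal('wrist'); np.savez('w10.npz',K=c[0],D=c[1],r=c[2],t=c[3])
w=snap('wrist','w10.png');snap('top','t10.png');snap('side','s10.png')
t=cv2.imread('pics/t10.png');a=cv2.imread('pics/s10.png')
cv2.imwrite('pics/m10.png',np.hstack([cv2.resize(t[150:250,190:290],(400,400),interpolation=2),cv2.resize(a[190:290,190:290],(400,400),interpolation=2)]))
E
```

```text
time_s: 7.0
tool_pos: [0.4675, -0.1502, 0.0526]
tool_rot: [-0.432, -0.56, -0.432, 0.56]
force: [0.2, 0.6, -1.8]
finger_gap: 0.0117
[ 0.46753713 -0.15022746  0.05257696] 0.011717761616393757 [ 0.21032238  0.55765289 -1.82217419] [[-0.     0.967 -0.253]
 [-0.    -0.253 -0.967]
 [-1.    -0.     0.   ]]
```

View pics/w10.png

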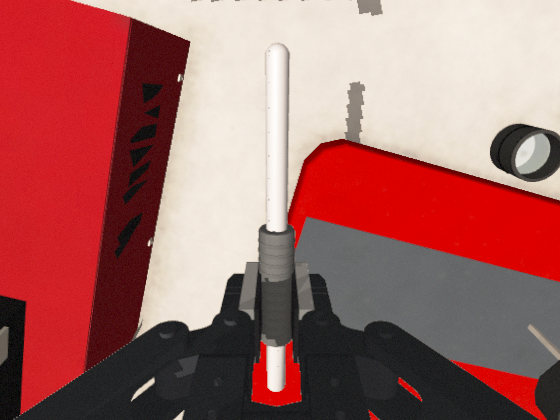

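View pics/m10.png

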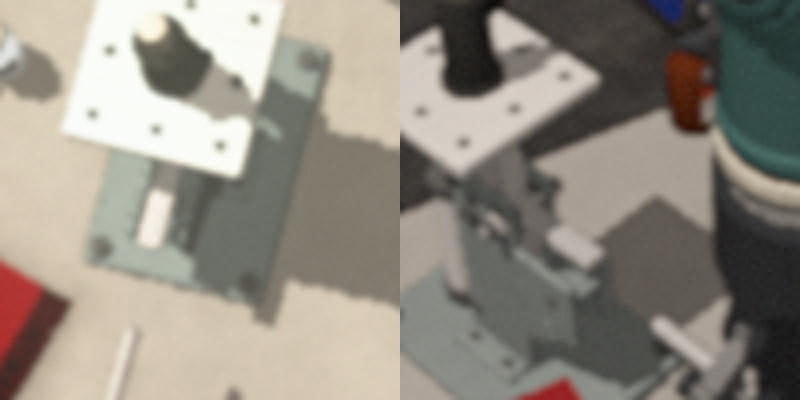

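```bash
python3 - <<'E'
from h import *
c=list(np.load('w10.npz').values());ct,cs=cal('top'),cal('side')
m=lambda x,y:(190+x/4-.4,150+y/4-.4)
n=lambda x,y:(190+(x-400)/4-.4,190+y/4-.4)
print('red top',tri(c,(130,17),ct,m(40,290)),'bottom',tri(c,(190,41),ct,m(68,302)))
s=arm.sense();tl=[-.0479,.0923,.0006]
tp=np.array(s['tool_pos'])+quat(s).apply(tl);print('tip pred',tp,'tri',tri(ct,m(130,330),cs,n(658,322)),'top@z',onz(ct,m(130,330),tp[2]))
print(proj(ct,[tp]),m(130,330),proj(cs,[tp]),n(658,322))
print('tongue front bottom/top edges',[tri(ct,m(*a),cs,n(*b)) for a,b in [((137,245),(578,265)),((167,249),(605,252))]])
for z in(.110,.116,.122): print(z,onz(ct,m(152,248),z),onz(ct,m(162,193),z))
cv2.imwrite('pics/s10a.png',cv2.resize(cv2.imread('pics/s10.png')[220:280,210:290],None,fx=9,fy=9,interpolation=2))
E
```

```text
red top (array([ 0.57891809, -0.12581999,  0.08685427]), np.float64(0.0015943157112887655)) bottom (array([ 0.58649847, -0.11479872, -0.06594904]), np.float64(0.003231719929482855))
tip pred [ 0.55709486 -0.17402742  0.10086797] tri (array([ 0.55655073, -0.17298007,  0.10095658]), np.float64(0.0029696257360818596)) top@z [ 0.55789982 -0.17230496  0.10086797]
[[222.97566696 232.52138825]] (222.1, 232.1) [[253.34402269 269.53503253]] (254.1, 270.1)
tongue front bottom/top edges [(array([ 0.59860321, -0.17619585,  0.11382487]), np.float64(0.0017288690733304076)), (array([ 0.5955986 , -0.19109637,  0.11034783]), np.float64(0.001734384569116684))]
0.11 [ 0.59686326 -0.1833815   0.11      ] [ 0.62364563 -0.18766117  0.11      ]
0.116 [ 0.59616915 -0.18416116  0.116     ] [ 0.62278768 -0.18841465  0.116     ]
0.122 [ 0.59547503 -0.18494081  0.122     ] [ 0.62192973 -0.18916812  0.122     ]
```

View pics/s10a.png

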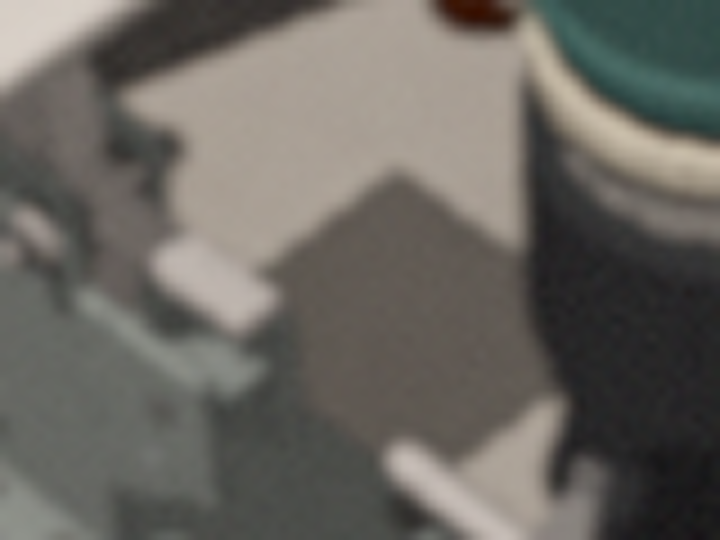

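```bash
python3 - <<'E'
from h import *
c=list(np.load('w10.npz').values())
s=arm.sense();Rt=quat(s);p=s['tool_pos']
for u in((130,17),(110,180),(95,300),(88,365)): print(Rt.inv().apply(onz(c,u,.087)-p).round(4))
M=np.array([.604,-.184,.0955]);u=np.array([np.cos(-.253),np.sin(-.253),0]);tl=np.array([-.0479,.0923,.0006])
x=np.array([0,0,-1.]);z=np.cross(x,u);Rg=np.stack([x,u,z],1)
for ins,zz in((-.015,.0955),(.012,.0955)):
  t=M+u*ins;t[2]=zz;P=t-Rg@tl;print(ins,P,rows(P,-.253))
E
```

```text
[-0.034   0.1019 -0.0511]
[-0.0341  0.0428 -0.0663]
[-0.0341 -0.0129 -0.0812]
[-0.0342 -0.0493 -0.0905]
-0.015 [ 0.50026599 -0.15656088  0.0476    ] (array([ 0.53,  3.29, -0.19]), array([-0.003,  0.   , -0.001]))
0.012 [ 0.52640647 -0.16331924  0.0476    ] (array([ 0.53,  5.99, -0.2 ]), array([-0.003,  0.   , -0.001]))
```

```bash
python3 -m pendant '[{"x":0.2,"y":1.5,"z":-0.1,"ax":0,"ay":0,"az":0,"fingers":0},{"x":0.4,"y":3.3,"z":-0.2,"ax":0,"ay":0,"az":0,"fingers":0},{"x":0.4,"y":3.3,"z":-0.2,"ax":0,"ay":0,"az":0,"fingers":0},{"x":0.4,"y":3.3,"z":-0.2,"ax":0,"ay":0,"az":0,"fingers":0},{"x":0.4,"y":3.3,"z":-0.2,"ax":0,"ay":0,"az":0,"fingers":0}]'
python3 - <<'E'
from h import *
s=arm.sense();print(s['tool_pos'],s['finger_gap'],s['force'])
c=cal('wrist'); np.savez('w11.npz',K=c[0],D=c[1],r=c[2],t=c[3])
tl=[-.0479,.0923,.0006];print('tip',s['tool_pos']+quat(s).apply(tl))
F=[]
for i in range(2): F.append(arm.sense()['force'])
w=snap('wrist','w11.png');F.append(arm.sense()['force']);snap('top','t11.png');F.append(arm.sense()['force']);snap('side','s11.png');F.append(arm.sense()['force'])
print(np.round(F,2))
t=cv2.imread('pics/t11.png');a=cv2.imread('pics/s11.png')
cv2.imwrite('pics/m11.png',np.hstack([cv2.resize(t[180:240,200:260],(400,400),interpolation=2),cv2.resize(a[220:280,210:270],(400,400),interpolation=2)]))
E
```

```text
time_s: 7.65
tool_pos: [0.4987, -0.1556, 0.0485]
tool_rot: [-0.432, -0.559, -0.433, 0.56]
force: [0.0, -0.4, -0.4]
finger_gap: 0.0113
[ 0.49873007 -0.15558522  0.04849734] 0.011338828661738848 [ 0.04673161 -0.36305934 -0.35148797]
tip [ 0.5879874  -0.17943591  0.09622923]
[[ 0.05 -0.36 -0.35]
 [ 0.05 -0.36 -0.35]
 [ 0.47  0.29 -0.07]
 [-0.28 -0.32 -0.85]
 [-0.1  -1.04 -0.57]]
```

View pics/w11.png

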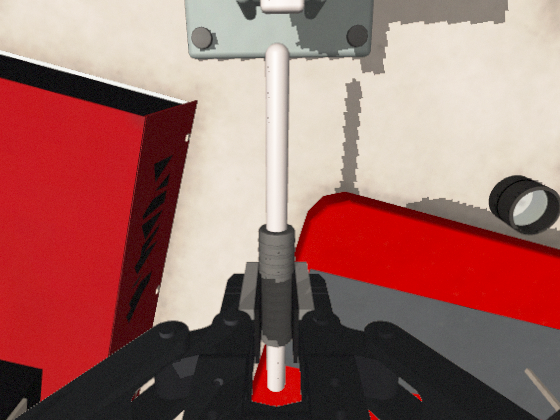

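View pics/m11.png

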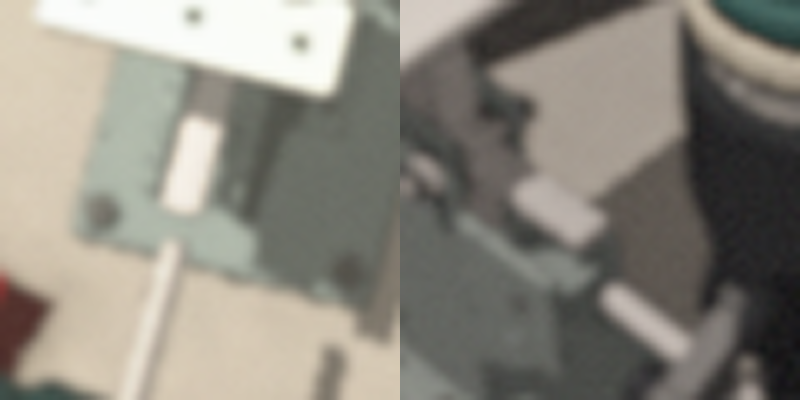

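Top and wrist views: tip at wrist (278,44), tongue front centred at wrist (283,10), about 8 mm ahead and 1–2 mm to +z; yaw matches. Inserting 25 mm.

```bash
python3 -m pendant '[{"x":-0.05,"y":0.4,"z":0.12,"ax":0,"ay":0,"az":0,"fingers":0},{"x":-0.05,"y":0.8,"z":0.12,"ax":0,"ay":0,"az":0,"fingers":0},{"x":-0.05,"y":1.2,"z":0.12,"ax":0,"ay":0,"az":0,"fingers":0},{"x":-0.05,"y":1.6,"z":0.12,"ax":0,"ay":0,"az":0,"fingers":0},{"x":-0.05,"y":1.6,"z":0.12,"ax":0,"ay":0,"az":0,"fingers":0}]'
python3 - <<'E'
from h import *
s=arm.sense();print(s['tool_pos'],s['force'])
tl=[-.0479,.0923,.0006];print('tip',s['tool_pos']+quat(s).apply(tl))
snap('top','t12.png');snap('side','s12.png');w=snap('wrist','w12.png')
t=cv2.imread('pics/t12.png');a=cv2.imread('pics/s12.png');w=cv2.imread('pics/w12.png')
cv2.imwrite('pics/m12.png',np.hstack([cv2.resize(t[180:240,200:260],(400,400),interpolation=2),cv2.resize(a[220:280,210:270],(400,400),interpolation=2)]))
cv2.imwrite('pics/w12a.png',cv2.resize(w[0:120,180:380],None,fx=4,fy=4,interpolation=2))
E
```

```text
time_s: 8.3
tool_pos: [0.5168, -0.1611, 0.0491]
tool_rot: [0.433, 0.56, 0.432, -0.559]
force: [-0.1, 0.3, -1.9]
finger_gap: 0.0113
[ 0.51675823 -0.16112873  0.0490596 ] [-0.09370746  0.28013895 -1.94666513]
tip [ 0.60588526 -0.18489098  0.09707823]
```

View pics/w12a.png

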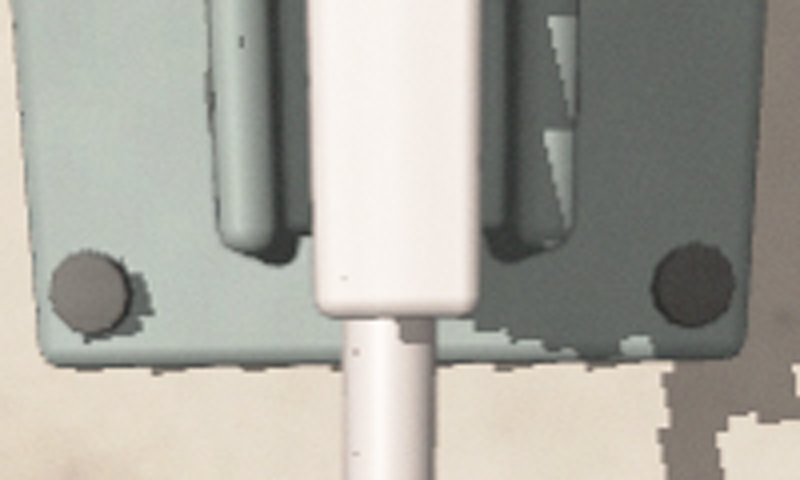

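View pics/m12.png

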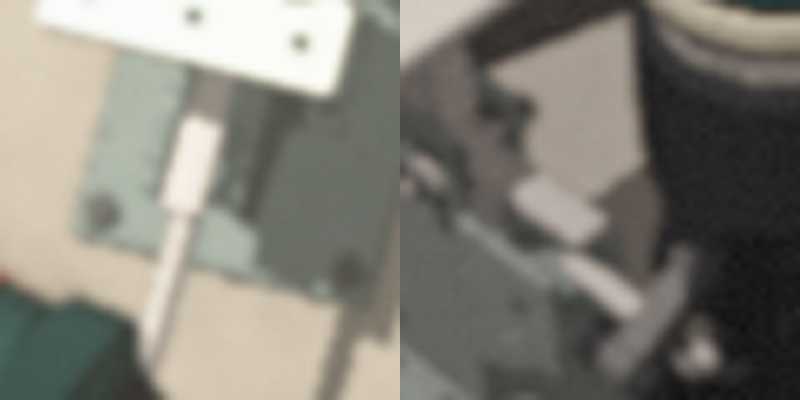

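Bar lies under the tongue and is well centred (wrist crop: bar axis x=390, tongue 396, side walls 245 and 545). Going 8 mm deeper, then a force baseline.

```bash
cat > f.py <<'E'
from h import *
import sys
n=int(sys.argv[1]) if len(sys.argv)>1 else 8
F=[];P=[];T=[]
for i in range(n):
    im=arm.capture('side'); s=arm.sense(); F.append(s['force']);P.append(s['tool_pos']);T.append(s['torque'])
s=arm.sense();p=np.mean(P,0)
print(round(s['time_s'],2),'F',np.mean(F,0).round(2),'sd',np.std(F,0).round(2),'T',np.mean(T,0).round(3),'tip',(p+quat(s).apply([-.0479,.0923,.0006])).round(4),'gap',round(s['finger_gap'],4))
cs=cal('side'); a=cv2.cvtColor(im,4)
cv2.imwrite('pics/f%05d.png'%int(s['time_s']*100),a)
E
python3 -m pendant '[{"x":0,"y":0.4,"z":0,"ax":0,"ay":0,"az":0,"fingers":0},{"x":0,"y":0.8,"z":0,"ax":0,"ay":0,"az":0,"fingers":0},{"x":0,"y":0.8,"z":0,"ax":0,"ay":0,"az":0,"fingers":0},{"x":0,"y":0.8,"z":0,"ax":0,"ay":0,"az":0,"fingers":0}]'; python3 f.py
```

```text
time_s: 8.85
tool_pos: [0.5235, -0.1629, 0.049]
tool_rot: [0.433, 0.559, 0.433, -0.559]
force: [0.7, 0.9, -0.3]
finger_gap: 0.012
9.25 F [-0.17  0.12 -1.07] sd [0.51 0.36 0.4 ] T [0.017 0.018 0.001] tip [ 0.6123 -0.1867  0.0969] gap 0.012
```

```bash
python3 -m pendant '[{"x":-0.1,"y":0,"z":0,"ax":0,"ay":0,"az":0,"fingers":0},{"x":-0.2,"y":0,"z":0,"ax":0,"ay":0,"az":0,"fingers":0},{"x":-0.2,"y":0,"z":0,"ax":0,"ay":0,"az":0,"fingers":0}]'; python3 f.py 5
```

```text
time_s: 9.55
tool_pos: [0.5234, -0.163, 0.0512]
tool_rot: [0.433, 0.559, 0.432, -0.559]
force: [0.6, 0.1, -0.9]
finger_gap: 0.0117
9.8 F [ 0.23 -0.02 -1.38] sd [0.38 0.54 0.24] T [0.005 0.009 0.007] tip [ 0.6125 -0.1867  0.0989] gap 0.0114
```

```bash
python3 -m pendant '[{"x":-0.1,"y":0,"z":0,"ax":0,"ay":0,"az":0,"fingers":0},{"x":-0.2,"y":0,"z":0,"ax":0,"ay":0,"az":0,"fingers":0},{"x":-0.2,"y":0,"z":0,"ax":0,"ay":0,"az":0,"fingers":0}]'; python3 f.py 5
```

```text
time_s: 10.1
tool_pos: [0.5234, -0.163, 0.0531]
tool_rot: [0.433, 0.559, 0.433, -0.559]
force: [-0.5, -0.1, -0.6]
finger_gap: 0.0118
10.35 F [ 0.02 -0.31 -1.29] sd [0.31 0.12 0.46] T [0.015 0.007 0.011] tip [ 0.6125 -0.1867  0.1009] gap 0.0116
```

Bar top now about 0.105, still free. 1 mm steps from here.

```bash
python3 -m pendant '[{"x":-0.1,"y":0,"z":0,"ax":0,"ay":0,"az":0,"fingers":0},{"x":-0.1,"y":0,"z":0,"ax":0,"ay":0,"az":0,"fingers":0}]'; python3 f.py 5
```

```text
time_s: 10.55
tool_pos: [0.5234, -0.1629, 0.0541]
tool_rot: [0.433, 0.559, 0.433, -0.559]
force: [-0.0, -0.2, -1.3]
finger_gap: 0.0117
10.8 F [ 0.37 -0.08 -0.98] sd [0.52 0.28 0.45] T [-0.012  0.043 -0.008] tip [ 0.6125 -0.1867  0.1019] gap 0.0117
```

```bash
python3 -m pendant '[{"x":-0.1,"y":0,"z":0,"ax":0,"ay":0,"az":0,"fingers":0},{"x":-0.1,"y":0,"z":0,"ax":0,"ay":0,"az":0,"fingers":0}]'; python3 f.py 5
```

```text
time_s: 11.0
tool_pos: [0.5234, -0.1629, 0.0551]
tool_rot: [0.433, 0.559, 0.433, -0.559]
force: [0.7, 0.0, -1.2]
finger_gap: 0.0112
11.25 F [ 0.11  0.09 -0.88] sd [0.3  0.29 0.62] T [-0.033  0.026  0.007] tip [ 0.6125 -0.1867  0.1029] gap 0.0118
```

```bash
python3 -m pendant '[{"x":-0.1,"y":0,"z":0,"ax":0,"ay":0,"az":0,"fingers":0},{"x":-0.1,"y":0,"z":0,"ax":0,"ay":0,"az":0,"fingers":0}]'; python3 f.py 5
```

```text
time_s: 11.45
tool_pos: [0.5234, -0.163, 0.0561]
tool_rot: [0.433, 0.559, 0.433, -0.559]
force: [-0.8, 0.0, -1.2]
finger_gap: 0.0117
11.7 F [ 0.22 -0.08 -0.74] sd [0.37 0.41 0.64] T [ 0.01   0.004 -0.028] tip [ 0.6125 -0.1867  0.1039] gap 0.0119
```

```bash
python3 -m pendant '[{"x":-0.1,"y":0,"z":0,"ax":0,"ay":0,"az":0,"fingers":0},{"x":-0.1,"y":0,"z":0,"ax":0,"ay":0,"az":0,"fingers":0}]'; python3 f.py 6
```

```text
time_s: 11.9
tool_pos: [0.5234, -0.1629, 0.0571]
tool_rot: [0.433, 0.559, 0.433, -0.559]
force: [-0.3, -0.1, -0.9]
finger_gap: 0.0113
12.2 F [ 0.21  0.12 -1.11] sd [0.49 0.36 0.4 ] T [-0.008  0.025  0.005] tip [ 0.6125 -0.1867  0.1049] gap 0.0112
```

```bash
python3 -m pendant '[{"x":-0.1,"y":0,"z":0,"ax":0,"ay":0,"az":0,"fingers":0},{"x":-0.1,"y":0,"z":0,"ax":0,"ay":0,"az":0,"fingers":0}]'; python3 f.py 6
```

```text
time_s: 12.4
tool_pos: [0.5234, -0.1629, 0.0581]
tool_rot: [0.433, 0.559, 0.433, -0.559]
force: [0.1, -0.8, -0.8]
finger_gap: 0.0116
12.7 F [-0.14  0.02 -0.91] sd [0.42 0.62 0.54] T [-0.009  0.008  0.008] tip [ 0.6125 -0.1867  0.1059] gap 0.0113
```

```bash
python3 -m pendant '[{"x":-0.1,"y":0,"z":0,"ax":0,"ay":0,"az":0,"fingers":0},{"x":-0.1,"y":0,"z":0,"ax":0,"ay":0,"az":0,"fingers":0}]'; python3 f.py 6; python3 - <<'E'
from h import *
snap('wrist','w13.png');snap('side','s13.png')
w=cv2.imread('pics/w13.png');a=cv2.imread('pics/s13.png')
cv2.imwrite('pics/m13.png',np.hstack([cv2.resize(w[0:120,220:340],(400,400),interpolation=2),cv2.resize(a[220:280,210:270],(400,400),interpolation=2)]))
E
```

```text
time_s: 12.9
tool_pos: [0.5233, -0.1629, 0.0591]
tool_rot: [0.433, 0.559, 0.433, -0.559]
force: [0.5, 0.6, -1.2]
finger_gap: 0.0116
13.2 F [-0.14 -0.19 -0.97] sd [0.35 0.17 0.39] T [ 0.016 -0.008 -0.005] tip [ 0.6125 -0.1867  0.1069] gap 0.0115
```

View pics/m13.png

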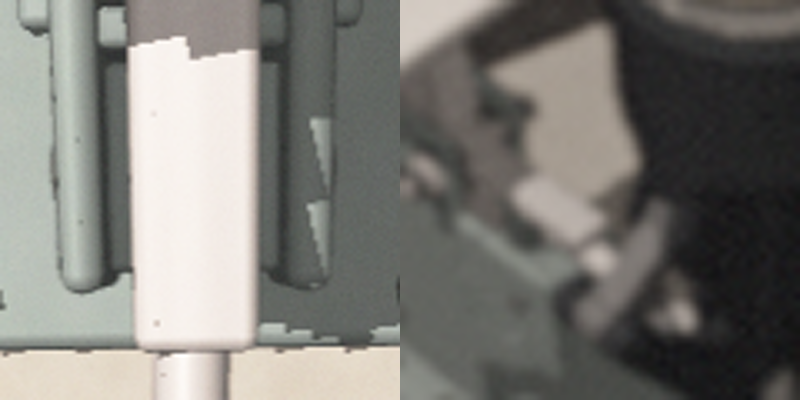

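Bar still under the tongue, no contact yet. Continuing.

```bash
python3 -m pendant '[{"x":-0.1,"y":0,"z":0,"ax":0,"ay":0,"az":0,"fingers":0},{"x":-0.1,"y":0,"z":0,"ax":0,"ay":0,"az":0,"fingers":0}]'; python3 f.py 6
```

```text
time_s: 13.5
tool_pos: [0.5232, -0.1629, 0.06]
tool_rot: [-0.433, -0.559, -0.433, 0.559]
force: [-0.1, -0.0, -2.7]
finger_gap: 0.0116
13.8 F [-0.06 -0.01 -2.18] sd [0.51 0.42 0.37] T [0.002 0.043 0.011] tip [ 0.6124 -0.1867  0.1078] gap 0.0119
```

```bash
python3 -m pendant '[{"x":-0.1,"y":0,"z":0,"ax":0,"ay":0,"az":0,"fingers":0},{"x":-0.1,"y":0,"z":0,"ax":0,"ay":0,"az":0,"fingers":0}]'; python3 f.py 6
```

```text
time_s: 14.0
tool_pos: [0.5232, -0.1629, 0.061]
tool_rot: [-0.433, -0.559, -0.433, 0.559]
force: [0.8, -0.7, -4.2]
finger_gap: 0.0114
14.3 F [ 0.38 -0.14 -3.49] sd [0.48 0.3  0.54] T [ 0.01   0.11  -0.012] tip [ 0.6124 -0.1867  0.1088] gap 0.0117
```

Contact: felt at tip height ≈0.1075, now about 2.5 N. Raise on gently.

```bash
python3 -m pendant '[{"x":-0.05,"y":0,"z":0,"ax":0,"ay":0,"az":0,"fingers":0},{"x":-0.1,"y":0,"z":0,"ax":0,"ay":0,"az":0,"fingers":0}]'; python3 f.py 5
```

```text
time_s: 14.5
tool_pos: [0.5231, -0.1629, 0.062]
tool_rot: [-0.432, -0.559, -0.433, 0.559]
force: [0.7, -0.4, -4.0]
finger_gap: 0.0117
14.75 F [-0.1  -0.46 -4.03] sd [0.49 0.21 0.43] T [0.038 0.159 0.01 ] tip [ 0.6123 -0.1867  0.1099] gap 0.0116
```

```bash
python3 -m pendant '[{"x":-0.05,"y":0,"z":0,"ax":0,"ay":0,"az":0,"fingers":0},{"x":-0.1,"y":0,"z":0,"ax":0,"ay":0,"az":0,"fingers":0}]'; python3 f.py 5
```

```text
time_s: 14.95
tool_pos: [0.5231, -0.1629, 0.0629]
tool_rot: [-0.432, -0.559, -0.433, 0.559]
force: [0.7, -1.4, -4.2]
finger_gap: 0.012
15.2 F [ 0.31 -0.17 -3.53] sd [0.48 0.4  0.32] T [ 0.04   0.261 -0.015] tip [ 0.6123 -0.1867  0.1108] gap 0.0114
```

```bash
cat >> f.py <<'E'
m=(a[140:260,165:250].min(2)>170)
n_,lab,st,_=cv2.connectedComponentsWithStats(m.astype(np.uint8)); k=1+np.argmax(st[1:,4]); print('plat px: top',140+st[k,1],'bottom',140+st[k,1]+st[k,3],'area',st[k,4])
E
python3 -m pendant '[{"x":-0.05,"y":0,"z":0,"ax":0,"ay":0,"az":0,"fingers":0},{"x":-0.1,"y":0,"z":0,"ax":0,"ay":0,"az":0,"fingers":0}]'; python3 f.py 5
```

```text
time_s: 15.4
tool_pos: [0.5231, -0.1629, 0.0639]
tool_rot: [-0.432, -0.559, -0.433, 0.559]
force: [0.3, 0.0, -4.6]
finger_gap: 0.0114
15.65 F [-0.39 -0.26 -4.31] sd [0.62 0.37 0.34] T [ 0.056  0.331 -0.008] tip [ 0.6123 -0.1867  0.1118] gap 0.0115
plat px: top 199 bottom 232 area 778
```

```bash
python3 -m pendant '[{"x":-0.05,"y":0,"z":0,"ax":0,"ay":0,"az":0,"fingers":0},{"x":-0.1,"y":0,"z":0,"ax":0,"ay":0,"az":0,"fingers":0}]'; python3 f.py 5
```

```text
time_s: 15.85
tool_pos: [0.5231, -0.1629, 0.0649]
tool_rot: [-0.432, -0.559, -0.433, 0.559]
force: [-0.3, -0.1, -4.5]
finger_gap: 0.0116
16.1 F [-0.4  -0.34 -4.18] sd [0.58 0.49 0.42] T [ 0.031  0.417 -0.011] tip [ 0.6123 -0.1867  0.1128] gap 0.0119
plat px: top 199 bottom 233 area 778
```

```bash
python3 - <<'E'
from h import *
c=cal('wrist');w=cv2.cvtColor(snap('wrist','w14.png'),4);a=cv2.cvtColor(snap('side','s14.png'),4)
cv2.imwrite('pics/m14.png',np.hstack([cv2.resize(w[0:120,220:340],(400,400),interpolation=2),cv2.resize(a[210:270,210:270],(400,400),interpolation=2)]))
s=arm.sense();print(s['force'],s['torque'],ray(c,(280,210))[0])
E
```

```text
[-0.66655593 -0.42002361 -4.93788432] [ 0.0683327   0.4342146  -0.03609833] [ 0.60282578 -0.18338706  0.24435083]
```

View pics/w14.png

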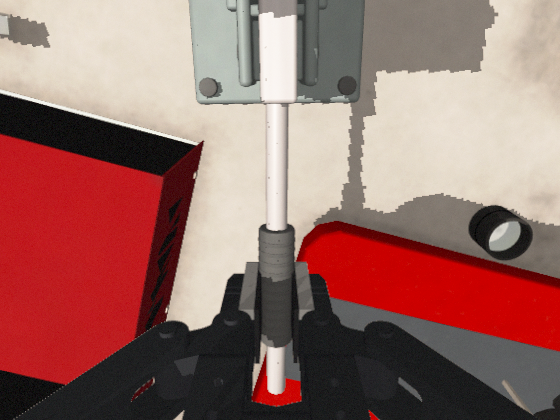

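View pics/m14.png

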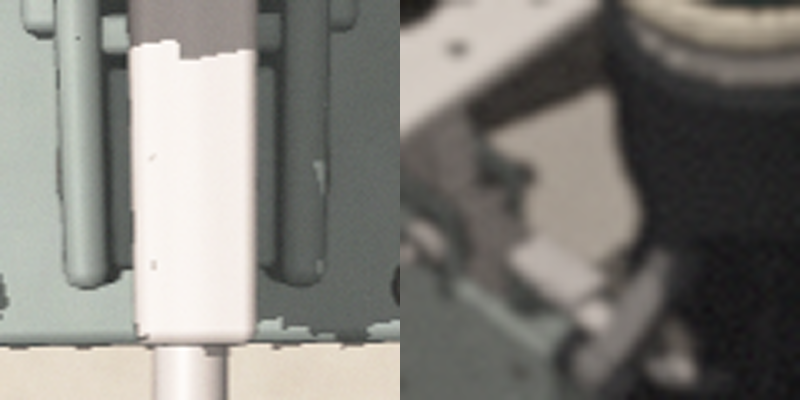

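Tongue is still on the bar (tongue front at wrist (280,101)), bar lightly pitched. Continuing.

```bash
python3 -m pendant '[{"x":-0.05,"y":0,"z":0,"ax":0,"ay":0,"az":0,"fingers":0},{"x":-0.1,"y":0,"z":0,"ax":0,"ay":0,"az":0,"fingers":0}]'; python3 f.py 5
```

```text
time_s: 16.4
tool_pos: [0.5231, -0.1629, 0.066]
tool_rot: [-0.432, -0.559, -0.433, 0.559]
force: [-0.5, 0.0, -4.4]
finger_gap: 0.0114
16.65 F [-0.6   0.27 -4.03] sd [0.34 0.37 0.67] T [ 0.09   0.452 -0.004] tip [ 0.6123 -0.1867  0.1139] gap 0.0115
plat px: top 199 bottom 233 area 780
```

```bash
python3 -m pendant '[{"x":-0.03,"y":0,"z":0,"ax":0,"ay":0,"az":0,"fingers":0},{"x":-0.05,"y":0,"z":0,"ax":0,"ay":0,"az":0,"fingers":0}]'; python3 f.py 5
```

```text
time_s: 16.85
tool_pos: [0.5234, -0.1629, 0.0666]
tool_rot: [0.433, 0.559, 0.433, -0.559]
force: [-1.5, -0.3, -4.0]
finger_gap: 0.0118
17.1 F [-0.99  0.06 -3.76] sd [0.43 0.42 0.54] T [ 0.077  0.437 -0.011] tip [ 0.6126 -0.1867  0.1145] gap 0.0114
plat px: top 201 bottom 235 area 778
```

The platform has started to move (2 px). Hold and watch.

```bash
python3 f.py 6
```

```text
17.4 F [-0.81  0.01 -3.99] sd [0.54 0.42 0.47] T [ 0.075  0.4   -0.018] tip [ 0.6125 -0.1867  0.1144] gap 0.0115
plat px: top 203 bottom 237 area 779
```

```bash
python3 f.py 6
```

```text
17.7 F [-0.11 -0.13 -3.95] sd [0.3  0.48 0.76] T [ 0.074  0.376 -0.011] tip [ 0.6125 -0.1867  0.1144] gap 0.0117
plat px: top 204 bottom 238 area 768
```

```bash
python3 -m pendant '[{"x":-0.03,"y":0,"z":0,"ax":0,"ay":0,"az":0,"fingers":0},{"x":-0.03,"y":0,"z":0,"ax":0,"ay":0,"az":0,"fingers":0},{"x":-0.03,"y":0,"z":0,"ax":0,"ay":0,"az":0,"fingers":0}]'; python3 f.py 4
```

```text
time_s: 18.0
tool_pos: [0.5234, -0.1629, 0.0668]
tool_rot: [0.433, 0.559, 0.433, -0.559]
force: [-1.0, 0.8, -2.4]
finger_gap: 0.0118
18.2 F [-0.56 -0.2  -3.72] sd [0.9  0.42 0.35] T [0.096 0.366 0.003] tip [ 0.6125 -0.1867  0.1147] gap 0.0121
plat px: top 207 bottom 240 area 771
```

```bash
python3 f.py 14;python3 f.py 14
```

```text
18.9 F [-0.42  0.17 -3.75] sd [0.48 0.46 0.46] T [0.087 0.338 0.003] tip [ 0.6125 -0.1867  0.1147] gap 0.0118
plat px: top 210 bottom 244 area 760
19.6 F [-0.26 -0.24 -3.58] sd [0.45 0.47 0.5 ] T [ 0.058  0.32  -0.012] tip [ 0.6125 -0.1867  0.1147] gap 0.0119
plat px: top 213 bottom 247 area 753
```

```bash
python3 -c "
from h import *
c=cal('side');print(proj(c,[[.6412,-.1508,.177],[.6412,-.1508,.142]]))"; python3 f.py 16; python3 f.py 10;python3 f.py 8
```

```text
[[203.65232602 232.46342889]
 [206.01820076 246.17267798]]
20.4 F [-0.15 -0.2  -3.87] sd [0.42 0.45 0.37] T [ 0.06   0.293 -0.013] tip [ 0.6125 -0.1867  0.1147] gap 0.0114
plat px: top 214 bottom 248 area 753
20.9 F [-0.06 -0.13 -4.09] sd [0.52 0.45 0.48] T [ 0.052  0.267 -0.007] tip [ 0.6125 -0.1867  0.1147] gap 0.0118
plat px: top 214 bottom 248 area 753
21.3 F [-0.17 -0.13 -3.55] sd [0.3  0.46 0.4 ] T [0.06  0.26  0.003] tip [ 0.6125 -0.1867  0.1147] gap 0.0112
plat px: top 214 bottom 248 area 754
```

```bash
python3 - <<'E'
from h import *
t=cv2.cvtColor(snap('top','t15.png'),4);a=cv2.cvtColor(snap('side','s15.png'),4)
cv2.imwrite('pics/m15.png',np.hstack([cv2.resize(t[140:220,200:280],(400,400),interpolation=2),cv2.resize(a[160:280,160:280],(400,400),interpolation=2)]))
E
```

```text
(no output)
```

View pics/m15.png

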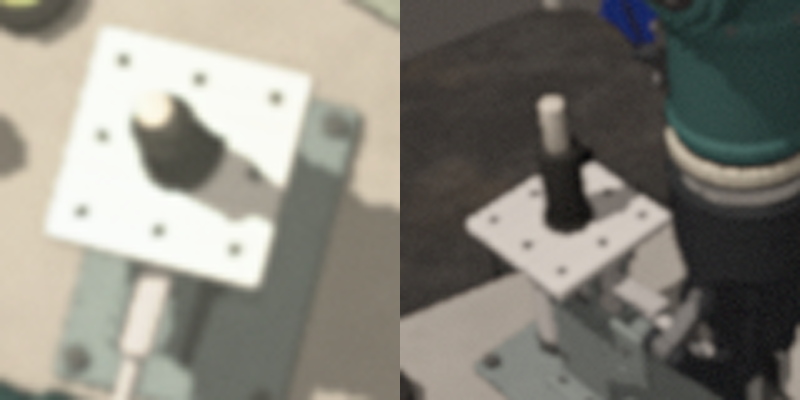

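```bash
python3 - <<'E'
from h import *
ct,cs=cal('top'),cal('side')
m=lambda x,y:(200+x/5-.4,140+y/5-.4); n=lambda x,y:(160+(x-400)*.3-.4,160+y*.3-.4)
for a,b in [((45,233),(557,299)),((260,290),(672,214)),((103,25),(466,226)),((153,110),(551,103))]: print(tri(ct,m(*a),cs,n(*b)))
E
```

```text
(array([ 0.64131073, -0.14986502,  0.13474819]), np.float64(0.0020492250451000778))
(array([ 0.61911832, -0.23227578,  0.14000249]), np.float64(0.0019777076298759843))
(array([ 0.72142698, -0.17033831,  0.13565463]), np.float64(0.0032426978452431855))
(array([ 0.66956181, -0.2013075 ,  0.22495693]), np.float64(0.0017798182531640137))
```

Platform triangulates at z≈0.137 and the post top at 0.225 (0.142 and 0.226 expected when fully down). It's down. Lowering the bar off the tongue and checking how it sits.

```bash
python3 -m pendant '[{"x":0.2,"y":0,"z":0,"ax":0,"ay":0,"az":0,"fingers":0},{"x":0.4,"y":0,"z":0,"ax":0,"ay":0,"az":0,"fingers":0},{"x":0.6,"y":0,"z":0,"ax":0,"ay":0,"az":0,"fingers":0},{"x":0.8,"y":0,"z":0,"ax":0,"ay":0,"az":0,"fingers":0},{"x":1.0,"y":0,"z":0,"ax":0,"ay":0,"az":0,"fingers":0},{"x":1.2,"y":0,"z":0,"ax":0,"ay":0,"az":0,"fingers":0},{"x":1.2,"y":0,"z":0,"ax":0,"ay":0,"az":0,"fingers":0},{"x":1.2,"y":0,"z":0,"ax":0,"ay":0,"az":0,"fingers":0}]'; python3 f.py 8; python3 - <<'E'
from h import *
c=cal('wrist'); np.savez('w16.npz',K=c[0],D=c[1],r=c[2],t=c[3]);snap('wrist','w16.png')
E
```

```text
time_s: 22.2
tool_pos: [0.5235, -0.163, 0.0549]
tool_rot: [0.433, 0.559, 0.432, -0.559]
force: [0.0, -0.9, -1.9]
finger_gap: 0.0119
22.6 F [-0.04 -0.07 -0.74] sd [0.24 0.38 0.51] T [0.008 0.024 0.003] tip [ 0.6126 -0.1867  0.1028] gap 0.0114
plat px: top 214 bottom 248 area 754
```

View pics/w16.png

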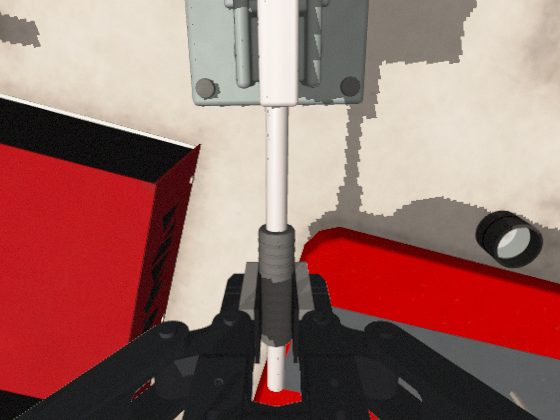

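Free of the tongue (force at baseline). Withdrawing straight back 5.8 cm.

```bash
python3 -m pendant '[{"x":0,"y":-1,"z":0,"ax":0,"ay":0,"az":0,"fingers":0},{"x":0,"y":-2.5,"z":0,"ax":0,"ay":0,"az":0,"fingers":0},{"x":0,"y":-4,"z":0,"ax":0,"ay":0,"az":0,"fingers":0},{"x":0,"y":-5.8,"z":0,"ax":0,"ay":0,"az":0,"fingers":0},{"x":-1,"y":-5.8,"z":0,"ax":0,"ay":0,"az":0,"fingers":0},{"x":-2.5,"y":-5.8,"z":0,"ax":0,"ay":0,"az":0,"fingers":0},{"x":-2.5,"y":-5.8,"z":0,"ax":0,"ay":0,"az":0,"fingers":0},{"x":-2.5,"y":-5.8,"z":0,"ax":0,"ay":0,"az":0,"fingers":0}]'; python3 f.py 2; python3 - <<'E'
from h import *
c=cal('wrist'); np.savez('w17.npz',K=c[0],D=c[1],r=c[2],t=c[3]);snap('wrist','w17.png')
s=arm.sense();print(s['tool_pos'])
# return pose above rest: bar was at TCP (.5130,-.4312,-.0120) yaw -.392 when seated
print(rows((.5137,-.4300,.078),-.393),rows((.5137,-.4300,.03),-.393))
E
```

```text
time_s: 23.45
tool_pos: [0.4684, -0.1486, 0.0804]
tool_rot: [0.433, 0.56, 0.432, -0.559]
force: [-0.3, 1.1, -0.5]
finger_gap: 0.0118
23.55 F [-0.03 -0.2  -0.62] sd [0.36 0.31 0.17] T [-0.024  0.009  0.004] tip [ 0.5568 -0.1721  0.1277] gap 0.0118
plat px: top 214 bottom 248 area 766
[ 0.46719027 -0.1482548   0.07946052]
(array([ 0.14, 11.58, 26.1 ]), array([0.139, 0.   , 0.   ])) (array([ 4.94, 11.59, 26.1 ]), array([0.139, 0.   , 0.   ]))
```

View pics/w17.png

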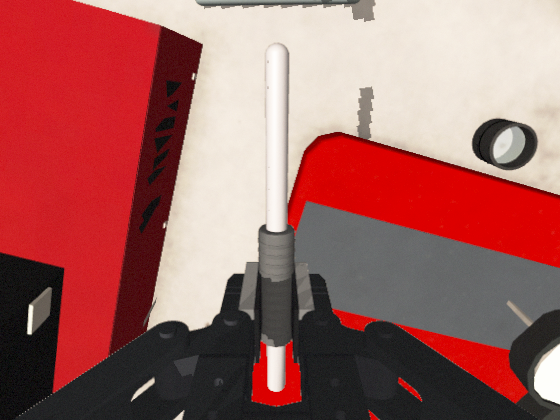

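Bar sits in the hand exactly as before (tip (277,44), stub (277,390)). Transit back above the rest.

```bash
python3 -m pendant '[{"x":0,"y":0,"z":4,"ax":0,"ay":0,"az":0,"fingers":0},{"x":0,"y":0,"z":8,"ax":0.03,"ay":0,"az":0,"fingers":0},{"x":0,"y":3,"z":12,"ax":0.06,"ay":0,"az":0,"fingers":0},{"x":0,"y":6,"z":16,"ax":0.1,"ay":0,"az":0,"fingers":0},{"x":0,"y":9,"z":20,"ax":0.139,"ay":0,"az":0,"fingers":0},{"x":0,"y":11.6,"z":24,"ax":0.139,"ay":0,"az":0,"fingers":0},{"x":0,"y":11.6,"z":26.1,"ax":0.139,"ay":0,"az":0,"fingers":0},{"x":0,"y":11.6,"z":26.1,"ax":0.139,"ay":0,"az":0,"fingers":0},{"x":0,"y":11.6,"z":26.1,"ax":0.139,"ay":0,"az":0,"fingers":0}]'; python3 - <<'E'
from h import *
c=cal('wrist'); np.savez('w18.npz',K=c[0],D=c[1],r=c[2],t=c[3]);snap('wrist','w18.png')
s=arm.sense();print(s['tool_pos'],quat(s).as_matrix().round(3))
tl=np.array([-.0479,.0923,.0006]);st=np.array([-.0479,-.05,.0005])
print('tip,stub',[(s['tool_pos']+quat(s).apply(v)).round(4) for v in(tl,st)])
print(rows((.5137,-.4305,-.012),-.393))
E
```

```text
time_s: 24.5
tool_pos: [0.5127, -0.4294, 0.0786]
tool_rot: [-0.391, -0.588, -0.393, 0.588]
force: [-0.3, 0.6, -1.4]
finger_gap: 0.0117
[ 0.51333384 -0.42796836  0.0787286 ] [[-0.002  0.924 -0.382]
 [ 0.003 -0.382 -0.924]
 [-1.    -0.003 -0.002]]
tip,stub [array([ 0.5985, -0.464 ,  0.1264]), array([ 0.467 , -0.4094,  0.1268])]
(array([9.07, 0.15, 0.24]), array([ 0.001, -0.002,  0.003]))
```

View pics/w18.png

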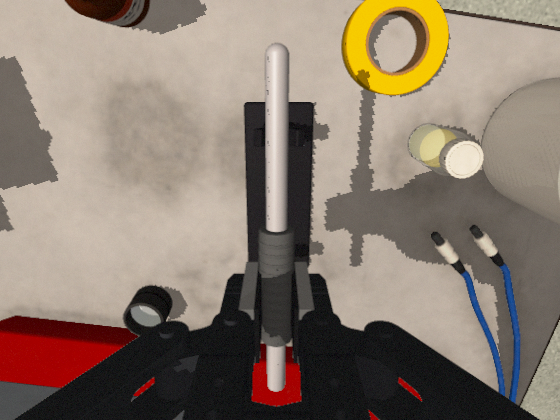

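```bash
python3 -m pendant '[{"x":3,"y":0.1,"z":0.25,"ax":0,"ay":0,"az":0,"fingers":0},{"x":6,"y":0.1,"z":0.25,"ax":0,"ay":0,"az":0,"fingers":0},{"x":7.2,"y":0.1,"z":0.25,"ax":0,"ay":0,"az":0,"fingers":0},{"x":7.2,"y":0.1,"z":0.25,"ax":0,"ay":0,"az":0,"fingers":0},{"x":7.2,"y":0.1,"z":0.25,"ax":0,"ay":0,"az":0,"fingers":0}]'; python3 - <<'E'
from h import *
snap('wrist','w19.png')
s=arm.sense();tl=np.array([-.0479,.0923,.0006]);st=np.array([-.0479,-.05,.0005])
print('tip,stub',[(s['tool_pos']+quat(s).apply(v)).round(4) for v in(tl,st)],s['tool_pos'])
print(rows((.5137,-.431,-.012),-.393))
E
```

```text
time_s: 25.05
tool_pos: [0.5145, -0.4321, 0.0084]
tool_rot: [0.393, 0.588, 0.393, -0.588]
force: [-0.4, -0.6, -0.6]
finger_gap: 0.0115
tip,stub [array([ 0.5998, -0.4686,  0.0571]), array([ 0.4684, -0.4141,  0.0568])] [ 0.51486263 -0.43283975  0.00903327]
(array([ 2.1 , -0.18, -0.13]), array([ 0.001,  0.   , -0.002]))
```

View pics/w19.png

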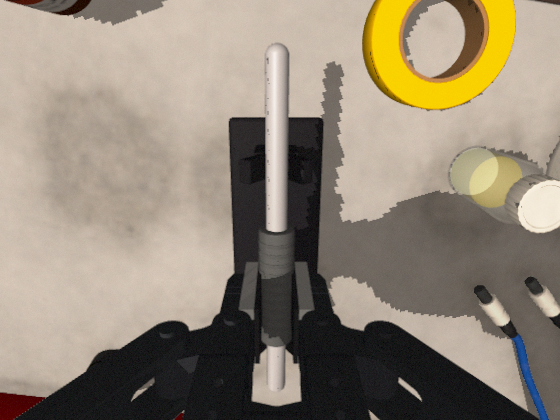

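Bar is over the middle of the V supports (bar x≈277, V and base centre ≈277). Lowering.

```bash
python3 -m pendant '[{"x":0.7,"y":-0.18,"z":-0.1,"ax":0,"ay":0,"az":0,"fingers":0},{"x":1.3,"y":-0.18,"z":-0.1,"ax":0,"ay":0,"az":0,"fingers":0},{"x":1.7,"y":-0.18,"z":-0.1,"ax":0,"ay":0,"az":0,"fingers":0},{"x":1.95,"y":-0.18,"z":-0.1,"ax":0,"ay":0,"az":0,"fingers":0},{"x":1.95,"y":-0.18,"z":-0.1,"ax":0,"ay":0,"az":0,"fingers":0},{"x":1.95,"y":-0.18,"z":-0.1,"ax":0,"ay":0,"az":0,"fingers":0}]'; python3 f.py 5; python3 -c "
from h import *
s=arm.sense();print(s['tool_pos'])"
```

```text
time_s: 25.7
tool_pos: [0.5125, -0.431, -0.0118]
tool_rot: [0.393, 0.588, 0.393, -0.588]
force: [-0.4, -0.3, -1.1]
finger_gap: 0.0114
25.95 F [ 0.18  0.61 -1.46] sd [0.55 0.28 0.47] T [ 0.095 -0.006  0.013] tip [ 0.5976 -0.467   0.0362] gap 0.0116
plat px: top 214 bottom 248 area 775
[ 0.51255642 -0.43114688 -0.01168169]
```

```bash
python3 -m pendant '[{"x":0.05,"y":0,"z":0,"ax":0,"ay":0,"az":0,"fingers":10},{"x":0.05,"y":0,"z":0,"ax":0,"ay":0,"az":0,"fingers":20},{"x":0.05,"y":0,"z":0,"ax":0,"ay":0,"az":0,"fingers":35},{"x":0.05,"y":0,"z":0,"ax":0,"ay":0,"az":0,"fingers":55},{"x":0.05,"y":0,"z":0,"ax":0,"ay":0,"az":0,"fingers":55},{"x":0.05,"y":0,"z":0,"ax":0,"ay":0,"az":0,"fingers":55},{"x":0.05,"y":0,"z":0,"ax":0,"ay":0,"az":0,"fingers":55}]'; python3 - <<'E'
from h import *
c=cal('wrist'); np.savez('w20.npz',K=c[0],D=c[1],r=c[2],t=c[3]);snap('wrist','w20.png')
E
```

```text
time_s: 26.65
tool_pos: [0.5125, -0.4312, -0.0122]
tool_rot: [-0.393, -0.588, -0.393, 0.588]
force: [1.1, -0.4, 0.5]
finger_gap: 0.0473
```

View pics/w20.png

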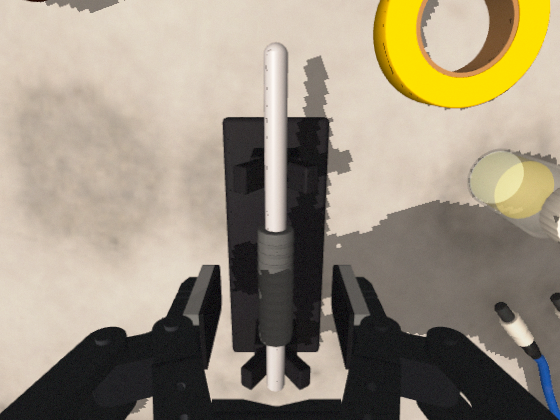

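The bar lies in both Vs (shaft x≈276 from row 43 to 390) with the fingers open and clear on both sides. Rising straight up.

```bash
python3 -m pendant '[{"x":-2,"y":0,"z":0,"ax":0,"ay":0,"az":0,"fingers":55},{"x":-5,"y":0,"z":0,"ax":0,"ay":0,"az":0,"fingers":55},{"x":-9,"y":0,"z":0,"ax":0,"ay":0,"az":0,"fingers":55},{"x":-13,"y":0,"z":0,"ax":0,"ay":0,"az":0,"fingers":55},{"x":-17,"y":0,"z":0,"ax":0,"ay":0,"az":0,"fingers":55},{"x":-18.5,"y":0,"z":0,"ax":0,"ay":0,"az":0,"fingers":55},{"x":-18.5,"y":0,"z":0,"ax":0,"ay":0,"az":0,"fingers":55},{"x":-18.5,"y":0,"z":0,"ax":0,"ay":0,"az":0,"fingers":55}]'; python3 - <<'E'
from h import *
c=cal('wrist'); np.savez('w21.npz',K=c[0],D=c[1],r=c[2],t=c[3]);snap('wrist','w21.png');a=cv2.cvtColor(snap('side','s21.png'),4)
cv2.imwrite('pics/s21a.png',cv2.resize(a[160:300,160:390],None,fx=3.4,fy=3.4,interpolation=2))
E
```

```text
time_s: 27.5
tool_pos: [0.5118, -0.4304, 0.1716]
tool_rot: [-0.392, -0.588, -0.393, 0.588]
force: [-0.8, -0.5, -1.5]
finger_gap: 0.0467
```

View pics/w21.png

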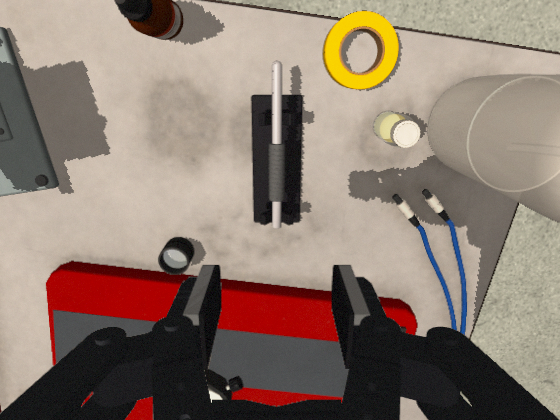

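View pics/s21a.png

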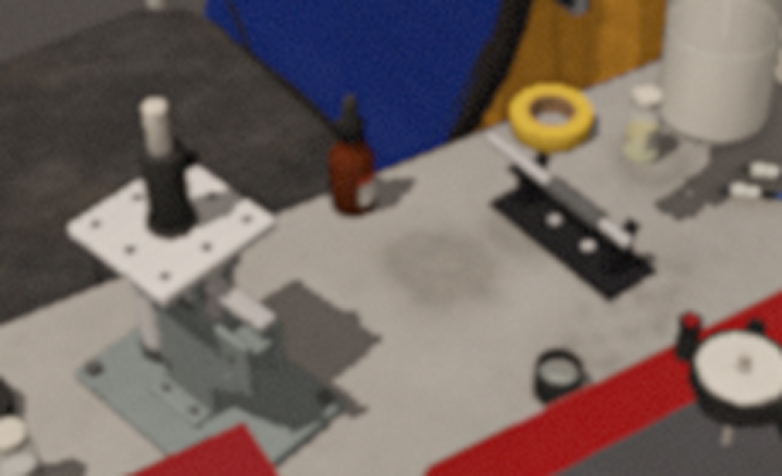

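```bash
python3 - <<'E'
from h import *
c=list(np.load('w21.npz').values())
t,b=onz(c,(277,60.5),.036),onz(c,(277,228),.036);d=(t-b)/np.linalg.norm(t-b)
print(t,b,'yaw',np.arctan2(d[1],d[0]),'grip',b+d*.051,'rest base front/back',onz(c,(276.5,95),.006),onz(c,(276.5,223),.006))
print(arm.sense()['joint_vel'].round(3) if hasattr(arm.sense()['joint_vel'],'round') else arm.sense()['joint_vel'])
arm.finish_job()
E
```

```text
[ 0.59807201 -0.46701401  0.036     ] [ 0.46698824 -0.4127757   0.036     ] yaw -0.3923189408625679 grip [ 0.51411351 -0.43227464  0.036     ] rest base front/back [ 0.57276133 -0.45613629  0.006     ] [ 0.46056439 -0.40965752  0.006     ]
[ 0.     0.005  0.    -0.    -0.     0.004 -0.001]
the job is handed in; nothing more can be done
```

The platform is all the way down and the bar is back in its rest. I handed the job in at about 27.5 s of the 69 s allowed, and it reported no verdict.

**What I did:** I gripped the bar and slid its tip about 10 mm into the slot. Raising it in 1 mm steps, I felt the tongue with the bar's axis at about 0.1075 m. I lifted about 7 mm more by hand travel, part of it bar flex, and held it while the platform sank. Then I let the pawl spring back, withdrew and laid the bar down.

**Last checks:**
- **Force:** the averaged contact force stayed at about 2.5 to 3.5 N. The readings scatter by about 0.5 N.
- **Platform:** it stopped moving in the side view. Its corners measured 0.135–0.140 m high against 0.142 expected, and the post top measured 0.225 m against 0.226. That fits fully down, within the camera error.
- **Bar:** it lies in both V supports, with tip and stub end within 1 mm of where I first measured them and a yaw of -0.392 rad. The fingers are open and about 18 cm above it.
- **Bystanders:** the dropper, the tape, the lens tube and the vial near the rest looked unmoved in the last pictures, though I didn't measure them. The other vial is only partly in view.

**What disagreed:**
- **First grasp:** it closed on nothing. The fingertips turned out to be about 30 mm higher than the reported tool position. I measured this in the images, lowered the gripper 27 mm more and gripped again.
- **Grip opening:** the gripper read 11.7 mm on the 14 mm handle, but the bar showed no sign of slipping.
- **Lift moment:** while lifting the pawl, the measured moment rose faster than the force would explain. I didn't find out why.

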